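# Tighten the anchor eye with a tommy bar

## Task

On the welding table the brass eye bolt of the chain anchor is still loose: take the steel tommy bar off its yellow rest, slide it through the eye, and with the bar turn the eye clockwise (seen from above) until it is fully home and firm against its stop, which you will feel; do not go on forcing it there, and do not touch the eye with the fingers. Then draw the bar out and lay it back in the two notches of its rest. Leave the pin, the wooden spool and the wrench where they are.

Things in the scene. Friction and masses are not known exactly. Their poses are not given: they have to be found in the camera images.
- eye_hole (a point): Centre of the hole of the brass eye bolt, 95 mm above the table. The hole is level, 22 mm wide; its axis is this point's x axis (either way round), y level, z up. The eye is a flat round ring, 40 mm outside diameter, 18 mm thick along the hole's axis, on a 28 mm collar. It turns about the vertical through this point without change of height. Turning the eye turns these axes.
- eye (a joint): Turn of the eye bolt, rad, growing as it tightens (clockwise from above). At first it is 0.5 to 1.0 short of a stop that cannot be seen. It turns stiffly, 0.25 N m, and stays where left; the stop is hard: there the torque climbs by about 0.3 N m per 0.03 rad of hand travel; 0.5 to 0.8 N m is firmly home, 1.4 strains the eye. The bar swings about 0.35 rad either way in the hole before it carries the eye along.
- fixture: Grey plate 160 x 120 x 12 mm fixed to the table (strips and thin rods on it reach 26 mm); origin at the centre of its underside, straight below the eye. At its middle a round blue boss, 42 mm diameter, top 65 mm above the table, carries the eye.
- bar_mid (a point): Centre of the loose steel tommy bar: round, 14 mm diameter, 220 mm long with round ends, 0.15 to 0.22 kg, balanced here, with a square red grip 60 mm long and 18 x 18 mm around its middle. x axis along the bar (both ends alike). At the start it lies level in the notches of its rest, its centre 50 mm above the table.
- bar_end_a (a point): Tip of the bar at the +x end, 110 mm from its centre.
- bar_end_b (a point): Tip of the bar at the -x end, 110 mm from its centre.
- rest_mid (a point): Where the bar's centre lies when in its rest: 50 mm above the table, midway between the two V notches. x along the bar's place, z up. The rest is yellow and fixed: base 160 x 70 x 10 mm; the notch plates, 8 mm thick, stand 65 mm either side of this point, 30 mm wide at the mouth, tops 58 mm above the table. Between them there is room for fingers beside the red grip.
- pin: Bystander: loose aluminium pin, 28 mm diameter, 45 mm tall, upright; origin at the centre of its underside.
- spool: Bystander: loose wooden spool, 80 mm diameter, 47 mm tall, upright; origin at the centre of its underside.
- wrench: Bystander: loose steel wrench, 160 mm long, lying flat along its x axis; origin at its underside.
There are look-alikes about, which are no part of the job. There is more than one size of the part that bears bar_mid; the job needs the larger. Of the things that look like the part that bears rest_mid, take the one that is farthest to the robot's left at the start.

How it is judged:
On the way, in this order (a step that is already met when the one before it is completed fails the run):
1. The bar is through the eye: one end at least 14 mm past its centre, the middle on the other side (y of bar_mid in the frame of eye_hole between -0.036 and 0.036 m and z of bar_mid in the frame of eye_hole between -0.016 and 0.016 m and angle between the x axis of bar_mid and the x axis of eye_hole, either way round below 0.6 rad and ((y of bar_end_a in the frame of eye_hole between -0.026 and 0.026 m and z of bar_end_a in the frame of eye_hole between -0.014 and 0.014 m and x of bar_end_a in the frame of eye_hole between 0.014 and 0.08 m and x of bar_mid in the frame of eye_hole below -0.03 m) or (y of bar_end_a in the frame of eye_hole between -0.026 and 0.026 m and z of bar_end_a in the frame of eye_hole between -0.014 and 0.014 m and x of bar_end_a in the frame of eye_hole between -0.08 and -0.014 m and x of bar_mid in the frame of eye_hole above 0.03 m) or (y of bar_end_b in the frame of eye_hole between -0.026 and 0.026 m and z of bar_end_b in the frame of eye_hole between -0.014 and 0.014 m and x of bar_end_b in the frame of eye_hole between 0.014 and 0.08 m and x of bar_mid in the frame of eye_hole below -0.03 m) or (y of bar_end_b in the frame of eye_hole between -0.026 and 0.026 m and z of bar_end_b in the frame of eye_hole between -0.014 and 0.014 m and x of bar_end_b in the frame of eye_hole between -0.08 and -0.014 m and x of bar_mid in the frame of eye_hole above 0.03 m))), for 0.1 s.
2. With the bar through it, the eye is within 0.03 rad of its stop and pressed firmly against it: over 25 N between bar and eye, all contacts added (about 0.3 N m) (all of step 1 and value of joint eye above 1.47 rad and contact force between bar and eye above 25 N), for 0.1 s.
At the end, for the whole second after the job is handed in: The eye is fully home, within 0.03 rad of its stop, and the bar lies still in both notches of its rest: within 5 mm across and in height, 30 mm along, and 0.08 rad of parallel (value of joint eye above 1.47 rad and x of bar_mid in the frame of rest_mid between -0.03 and 0.03 m and y of bar_mid in the frame of rest_mid between -0.005 and 0.005 m and z of bar_mid in the frame of rest_mid between -0.005 and 0.005 m and angle between the x axis of bar_mid and the x axis of rest_mid, either way round below 0.08 rad and linear speed of bar below 0.02 m/s); the robot touches nothing.
It fails at once if The eye is forced: bar and eye press on each other with more than 120 N, all contacts added, which is about 1.4 N m (contact force between bar and eye above 120 N).
It fails at once if The fingers press on the eye (more than 2 N) (contact force between the fingers and eye above 2 N).
It fails at once if The pin is moved by more than 15 mm (distance of pin from where it was at the start of the episode above 0.015 m).
It fails at once if The spool is moved by more than 15 mm (distance of spool from where it was at the start of the episode above 0.015 m).
It fails at once if The wrench is moved by more than 15 mm (distance of wrench from where it was at the start of the episode above 0.015 m).
It also fails if it takes over 69 s, if anything falls off the work surface, if the arm or the gripper's body presses on something with over 40 N, if the wrist force passes 120 N, or if a joint passes its speed limit or range.

## Robot

A 6-joint arm with a two-finger parallel gripper is mounted at the origin on the work surface. World frame = base frame: x ahead of the robot, y to its left, z up, the work surface at z = 0. Lengths are in m, angles in rad, forces in N, time in s.
With the tool pointing down it reaches from about 0.35 to 0.975 m from the base axis. Payload 4.9 kg.
Tool frame: the origin (TCP) lies at the very end of the fingers, on their centre line; the grasp point (between the pads) lies 19 mm behind it (ctrl.grasp_offset is the distance from the TCP to the grasp point, in m); y points along the fingers, z is the direction in which the jaws open and shut, and the axes are right-handed (so a half turn about y gives the same grasp; the last joint's range is limited). The gripper opens to 85 mm and grips with 20 to 120 N. Pads are 22 mm wide; open, the fingers measure 114 mm over their backs; the gripper's body (76 mm by 85 mm) begins 54 mm behind the grasp point. The pads swing forward as they close: fully open they stand 13 mm farther back than shut.
Start: joints at [-1.466, 0.053, 1.613, -0, 1.476, -0.119], TCP at [0.139, -0.609, 0.231] pointing down, gripper open.
Joint ranges: [-3.01, 3.01], [-1.01, 2.22], [0.06, 2.58], [-1.02, 4.17], [0.09, 2.62], [-3.14, 3.14]. Speed limits (rad/s): [2.57, 2.57, 3.14, 3.14, 3.14, 3.14].

## Interface

Orientations are given as a rotation vector (axis times angle).
In Python, from station import ctrl, eyes, finish_job, find_in, regions_of, pinpoint gives the robot as it stands.
- The arm moves only by the tool play_rows, never from a script. Its argument "moves" is a list of rows, each an object of numbers: "x", "y", "z": the shift along the world's x, y, z in cm; "turn": the turn about the world's z in degrees; "jaw": the finger opening in cm, from 0 to 8.54. A call has 1 to 8 rows; each row shifts and turns the commanded pose from where the row before left it; what a row does not reach is not made up. A row lasts 1/12 s, in which the tool goes at most 41.7 mm and 7.16 degrees, less where a joint would pass 70% of its speed; a pose out of reach is approached as far as the arm can. A call is refused whole if a number of a shift passes 4.17 or a number of a turn 7.16, either way. A call with a gripper value outside its range is refused whole. The fingers move at their own pace and stop on an object; "squeeze" is the grip in N (left out, the last holds). Time passes only in rows, so rows that do not move let the fingers close. It gives the time, the measured TCP pose, the force and the opening at its end, in the units of the state.
- ctrl.get_obs(): the state, without advancing time (a new reading comes with each control period).
- eyes.get_image(name): name is "scene" or "top" or "wrist"; returns a dict with "img" (480x640x3 uint8, red, green, blue), "camera_matrix" (3x3 intrinsics, pixels), "cam_to_world" (4x4, takes a point from camera to world coordinates). Camera axes: x right, y up, looking along -z (the intrinsics and any distortion apply to the point x, -y, -z); pixel columns grow to the right and rows downward; lengths in m; the calibration is good to about 2 mm. A picture is of the moment at which its call begins. There is no depth.
- finish_job(): hands the job in, once; it reports no verdict.
Trained networks look in the newest picture that a camera, given by its name, has taken for a name from the list of things; names that differ only in an ending like _2 or _b are one class to them, and where a whole thing is asked for, a point or a joint stands for the part that bears it (a point fixed in the world has none). Each returns a list of dicts, best first, with "score" (0 to 1); they miss things now and then, are a little off and sometimes report something else, mostly with a low value. They report only what shows in the picture. A call takes as long as a camera call. They do not tell look-alikes from the thing itself.
- find_in(camera, query): "point" ([column, row] in pixels, amid what is visible of it).
- regions_of(camera, query): "pixels" (480x640 bool, what is visible of it) and "point" ([column, row] in pixels, amid what is visible of it).
- pinpoint(camera, query): "point" ([column, row] in pixels: a listed point, or the origin of a listed thing).
The state is a dict: "t": time; "q": joint angles; "dq": joint speeds; "effort": joint torques, N m; "tool_pos": TCP position; "tool_rot": TCP orientation; "contact_force": force on the tool from outside, world axes, zero at the start; "wrist_torque": the same for the moment, N m; "opening": finger opening in m.
Only numpy, scipy, OpenCV 4.12 (cv2) and the standard library are available. Lean on these libraries where they do the work, as an engineer would, in place of code of your own. Each camera call takes 0.05 s, during which the arm holds its last target.

## Working session

There is one attempt and no reset: what is moved stays moved. The work goes in short steps, Python scripts to look and compute and a tool call to move; the robot and the scene stay as the last step left them, time stands still between calls to the robot, and variables do not carry over. Pictures are saved under pics/ and viewed, and the job is handed in when it is done.

Besides the shell and the picture viewer there is one more tool, called after ">>>" as name([rows], argument=value, ...), one row to a line, values as JSON. play_rows: Moves the arm, as the interface text tells. Its arguments: {"type":"object","properties":{"moves":{"type":"array"},"squeeze":{"type":"number"}},"required":["moves"]}

```bash
mkdir -p pics; ls; python3 - <<'E'
from station import ctrl, eyes
import cv2
for n in ["scene","top","wrist"]:
    d=eyes.get_image(n); cv2.imwrite(f"pics/a_{n}.png",d["img"][:,:,::-1]); print(n,d["camera_matrix"].round(1).tolist(),d["cam_to_world"].round(3).tolist(),[k for k in d])
print(ctrl.get_obs())
E
```

```text
pics
scene [[531.9, 0.0, 323.6], [0.0, 531.9, 249.6], [0.0, 0.0, 1.0]] [[0.262, -0.669, 0.695, 1.167], [0.965, 0.177, -0.194, -0.123], [0.007, 0.722, 0.692, 0.71], [0.0, 0.0, 0.0, 1.0]] ['img', 'camera_matrix', 'cam_to_world']
top [[548.2, 0.0, 323.0], [0.0, 548.2, 233.5], [0.0, 0.0, 1.0]] [[0.019, 0.99, -0.142, 0.343], [-1.0, 0.021, 0.01, 0.066], [0.013, 0.141, 0.99, 1.188], [0.0, 0.0, 0.0, 1.0]] ['img', 'camera_matrix', 'cam_to_world']
wrist [[373.3, 0.0, 317.8], [0.0, 373.3, 242.7], [0.0, 0.0, 1.0]] [[0.221, 0.922, 0.317, 0.221], [-0.975, 0.21, 0.07, -0.591], [-0.002, -0.325, 0.946, 0.373], [0.0, 0.0, 0.0, 1.0]] ['img', 'camera_matrix', 'cam_to_world']
{'t': 0.15, 'q': array([-1.46600313e+00,  5.32299318e-02,  1.61398369e+00,  3.90375943e-05,
        1.47601153e+00, -1.18974134e-01]), 'dq': array([ 0.00093361, -0.00071679, -0.00326136,  0.00014454,  0.00033427,
       -0.00133754]), 'effort': array([ 3.48898302e-04, -3.94244564e+01, -3.70719981e+01, -1.24156791e-04,
        4.70927276e-03, -7.65317623e-06]), 'tool_pos': array([ 0.13866555, -0.60892047,  0.23032707]), 'tool_rot': array([-0.23622385,  2.10475466, -2.10130053]), 'contact_force': array([-0.65165428, -0.10221345, -0.17921141]), 'wrist_torque': array([ 0.04281916, -0.0111952 ,  0.0168679 ]), 'opening': 0.08531070713882943}
```

View pics/a_scene.png

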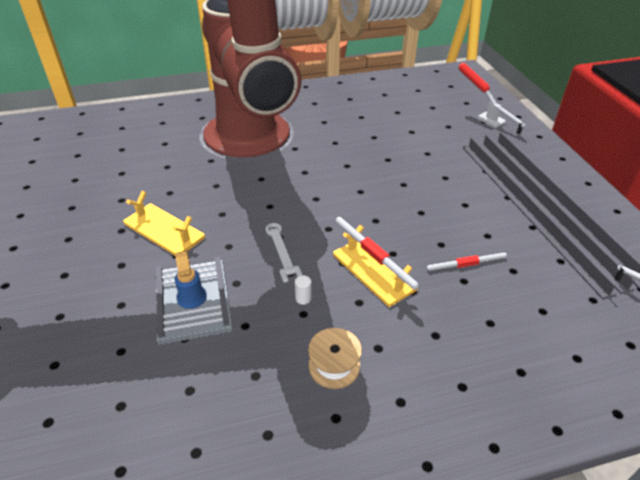

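View pics/a_top.png

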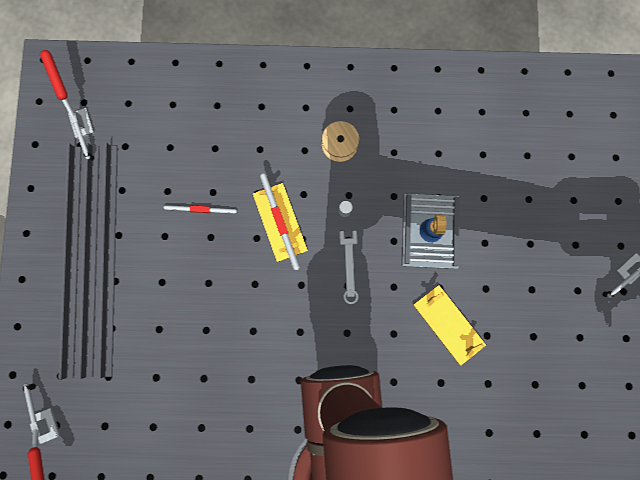

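View pics/a_wrist.png

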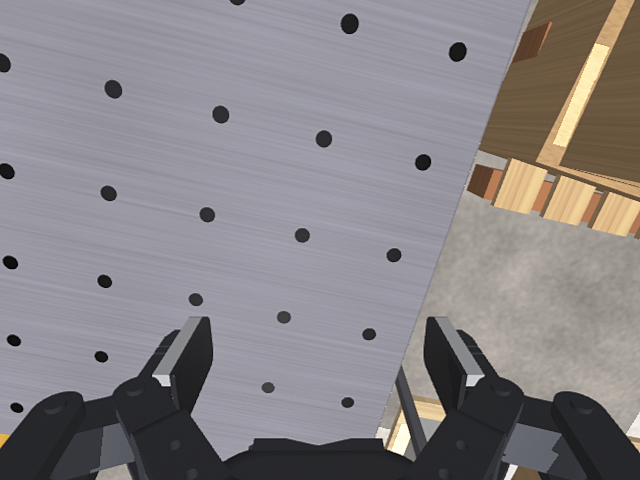

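Bars: large bar on the left yellow rest (top 280,222), and a small bar lying on the table (top 200,209). Rests: (280,222) with the bar on it, and an empty one at (450,325). The left side of the top picture is the robot's left (+y), so the rest at (280,222) and the bar on it are the ones meant. I'll confirm in a crop and measure.

```bash
cat > h.py <<'E'
import numpy as np, cv2
from station import ctrl, eyes, find_in, regions_of, pinpoint
def ray(d,p):
    K=np.array(d["camera_matrix"]);T=np.array(d["cam_to_world"])
    v=np.linalg.inv(K)@[p[0],p[1],1]; v=T[:3,:3]@[v[0],-v[1],-v[2]]
    return T[:3,3],v/np.linalg.norm(v)
def tri(rs):
    A=np.zeros((3,3));b=np.zeros(3)
    for o,v in rs:
        M=np.eye(3)-np.outer(v,v);A+=M;b+=M@o
    x=np.linalg.solve(A,b)
    return x,[round(1000*np.linalg.norm((np.eye(3)-np.outer(v,v))@(x-o)),1) for o,v in rs]
def atz(d,p,z):
    o,v=ray(d,p);return o+v*(z-o[2])/v[2]
def proj(d,X):
    K=np.array(d["camera_matrix"]);T=np.array(d["cam_to_world"])
    c=T[:3,:3].T@(np.array(X)-T[:3,3]);u=K@[c[0],-c[1],-c[2]];return u[:2]/u[2]
E
python3 - <<'E'
from h import *
D={n:eyes.get_image(n) for n in["scene","top"]}
H=dict(eye_hole=.095,bar_mid=.05,bar_end_a=.05,bar_end_b=.05,rest_mid=.05,pin=0,spool=0,wrench=0,fixture=0)
for q,z in H.items():
    for n in D:
        for r in pinpoint(n,q)[:4]:
            if r["score"]>.2: print(q,n,np.round(r["point"],1),round(r["score"],2),atz(D[n],r["point"],z).round(4))
s=D["scene"]["img"][130:330,110:530,::-1]
cv2.imwrite("pics/b_s.png",cv2.resize(s,(798,380),interpolation=3))
s=D["top"]["img"][160:380,230:500,::-1]
cv2.imwrite("pics/b_t.png",cv2.resize(s,None,fx=2.7,fy=2.7,interpolation=3))
E
```

```text
eye_hole scene [182.7 262.3] 0.65 [ 0.52   -0.1807  0.095 ]
eye_hole top [440.6 221.7] 0.55 [ 0.5284 -0.1826  0.095 ]
bar_mid scene [465.9 259.4] 0.77 [0.5925 0.297  0.05  ]
bar_mid scene [375. 253.] 0.58 [0.5363 0.1473 0.05  ]
bar_mid top [280.5 221.6] 0.88 [0.529  0.1444 0.05  ]
bar_mid top [195.4 209.8] 0.79 [0.5503 0.3239 0.05  ]
bar_end_a scene [504.5 255.1] 0.96 [0.6001 0.3685 0.05  ]
bar_end_a scene [337.9 219.6] 0.83 [0.4318 0.109  0.05  ]
bar_end_a scene [416.4 288.5] 0.82 [0.6343 0.1861 0.05  ]
bar_end_a scene [425.  265.1] 0.55 [0.5871 0.2216 0.05  ]
bar_end_a top [261.6 170.8] 0.91 [0.6376 0.1879 0.05  ]
bar_end_a top [237.8 210.3] 0.88 [0.5512 0.2349 0.05  ]
bar_end_a top [299.  268.8] 0.72 [0.4306 0.103  0.05  ]
bar_end_a top [167.8 204.4] 0.58 [0.5606 0.3824 0.05  ]
bar_end_b scene [504.5 255.1] 0.96 [0.6001 0.3685 0.05  ]
bar_end_b scene [337.9 219.6] 0.83 [0.4318 0.109  0.05  ]
bar_end_b scene [416.4 288.5] 0.82 [0.6343 0.1861 0.05  ]
bar_end_b scene [425.  265.1] 0.55 [0.5871 0.2216 0.05  ]
bar_end_b top [261.6 170.8] 0.91 [0.6376 0.1879 0.05  ]
bar_end_b top [237.8
[... 275 characters left out ...]
cene [192.6 303.7] 0.35 [ 0.5724 -0.1768  0.05  ]
rest_mid top [276.9 220.3] 0.7 [0.5316 0.152  0.05  ]
rest_mid top [455.6 326.5] 0.69 [ 0.3186 -0.2213  0.05  ]
pin scene [308.9 296.6] 0.75 [0.5632 0.0186 0.    ]
pin scene [416.  290.6] 0.41 [0.5985 0.207  0.    ]
pin top [343.4 210. ] 0.5 [0.566  0.0102 0.    ]
spool scene [334.5 363.9] 0.76 [0.7096 0.0235 0.    ]
spool top [340.6 146.9] 0.97 [0.7095 0.0185 0.    ]
wrench scene [338.4 217.8] 0.26 [0.3709 0.1292 0.    ]
wrench top [351.3 265.1] 0.89 [ 0.4448 -0.0087  0.    ]
fixture scene [192.4 302.8] 0.7 [ 0.5251 -0.181  -0.    ]
fixture top [430.8 229.5] 0.73 [ 0.5267 -0.1824  0.    ]
fixture top [342.4 210.2] 0.66 [0.5655 0.0124 0.    ]
```

View pics/b_s.png

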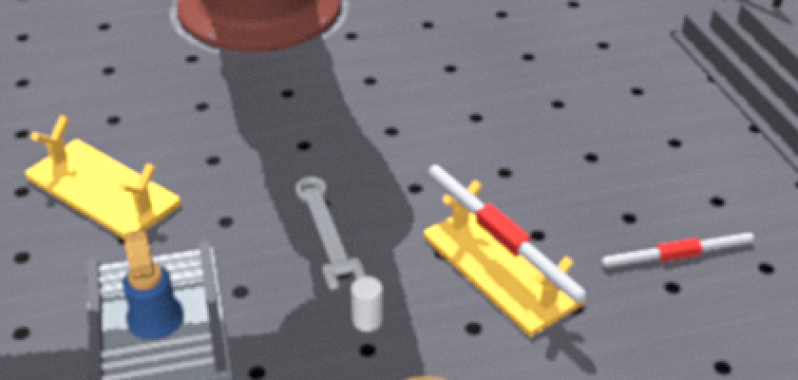

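View pics/b_t.png

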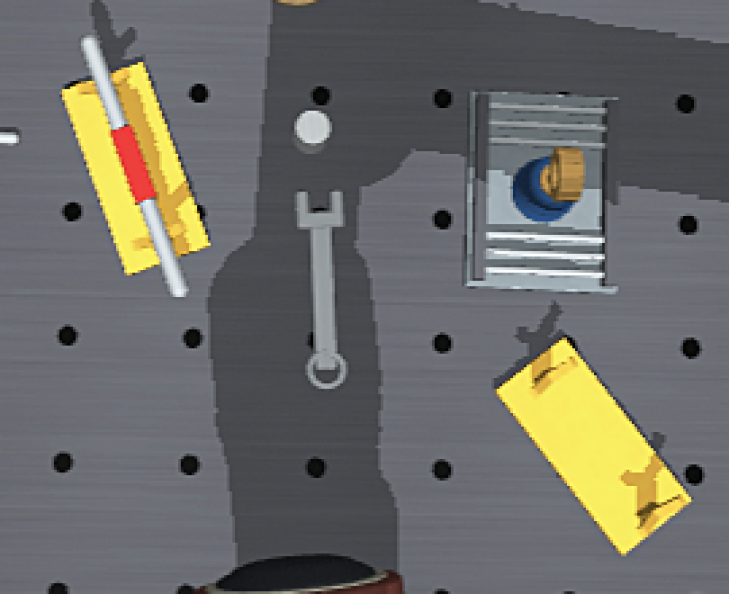

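Confirmed: the large bar is on the left rest, with its mid near (0.53,0.146) and heading about 22°. The hole axis of the eye is roughly along world y. I'll look at the eye closer with the wrist camera on the way.

```bash
python3 - <<'E'
from h import *
from scipy.spatial.transform import Rotation as R
o=ctrl.get_obs();M=R.from_rotvec(o["tool_rot"]).as_matrix();print(M.round(3)); z=M[:,2];print("jaw heading deg",np.degrees(np.arctan2(z[1],z[0])), np.degrees(o["q"]))
d=eyes.get_image("wrist");T=np.array(d["cam_to_world"]);print("cam in tool",(M.T@(T[:3,3]-o["tool_pos"])).round(3), "view dir tool",(M.T@(-T[:3,2])).round(3))
E
```

```text
[[-0.975 -0.     0.222]
 [-0.222  0.    -0.975]
 [ 0.    -1.    -0.   ]]
jaw heading deg -77.17607290885454 [-8.39950188e+01  3.02082251e+00  9.24124014e+01 -1.33016499e-03
  8.45669381e+01 -6.81881990e+00]
cam in tool [-0.084 -0.143  0.   ] view dir tool [ 0.325  0.946 -0.   ]
```

>>> play_rows([
  {"x": 2.4,"y": 3.2,"z": 0.2,"turn": 4.8},
  {"x": 2.4,"y": 3.2,"z": 0.2,"turn": 4.8},
  {"x": 2.4,"y": 3.2,"z": 0.2,"turn": 4.8},
  {"x": 2.4,"y": 3.2,"z": 0.2,"turn": 4.8},
  {"x": 2.4,"y": 3.2,"z": 0.2,"turn": 4.8},
  {"x": 2.4,"y": 3.2,"z": 0.2,"turn": 4.8},
  {"x": 2.4,"y": 3.2,"z": 0.2,"turn": 4.8},
  {"x": 2.4,"y": 3.2,"z": 0.2,"turn": 4.8},
])

```text
invalid input
```

>>> play_rows([
  {"x": 2.4,"y": 3.2,"z": 0.2,"turn": 4.8},
  {"x": 2.4,"y": 3.2,"z": 0.2,"turn": 4.8},
  {"x": 2.4,"y": 3.2,"z": 0.2,"turn": 4.8},
  {"x": 2.4,"y": 3.2,"z": 0.2,"turn": 4.8},
  {"x": 2.4,"y": 3.2,"z": 0.2,"turn": 4.8},
  {"x": 2.4,"y": 3.2,"z": 0.2,"turn": 4.8},
  {"x": 2.4,"y": 3.2,"z": 0.2,"turn": 4.8},
  {"x": 2.4,"y": 3.2,"z": 0.2,"turn": 4.8},
])

```text
invalid input
```

>>> play_rows([
  {"x": 0},
  {"x": 0},
  {"x": 0},
])

```text
invalid input
```

```bash
cat >> h.py <<'E'
from scipy.spatial.transform import Rotation as R
def st():
    o=ctrl.get_obs();M=R.from_rotvec(o["tool_rot"]).as_matrix();z=M[:,2]
    print("t",round(o["t"],2),"tcp",(o["tool_pos"]*100).round(2),"jaw",round(np.degrees(np.arctan2(z[1],z[0])),2),"F",o["contact_force"].round(1),"T",o["wrist_torque"].round(2),"op",round(o["opening"]*100,2))
    return o
E
python3 - <<'E'
from h import *
import pickle
st()
d=eyes.get_image("wrist"); cv2.imwrite("pics/c_w.png",d["img"][:,:,::-1]); pickle.dump(d,open("c_w.pkl","wb"))
for q,z in [("eye_hole",.095),("fixture",0)]:
    for r in pinpoint("wrist",q)[:3]: print(q,np.round(r["point"],1),round(r["score"],2),atz(d,r["point"],z).round(4))
E
```

```text
t 1.2 tcp [ 13.87 -60.94  23.13] jaw -77.18 F [-0.3 -0.   0.3] T [0.06 0.02 0.01] op 8.58
```

View pics/c_w.png

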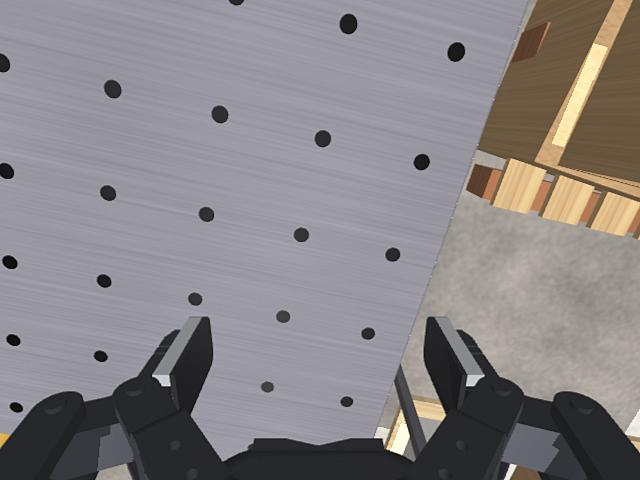

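The arm did not move: the calls were refused, so the picture is still of the start view. I'll try rows with all keys given.

>>> play_rows([
  {"x": 2.4,"y": 3.2,"z": 0.2,"turn": 4.8,"jaw": 8.5},
  {"x": 2.4,"y": 3.2,"z": 0.2,"turn": 4.8,"jaw": 8.5},
  {"x": 2.4,"y": 3.2,"z": 0.2,"turn": 4.8,"jaw": 8.5},
  {"x": 2.4,"y": 3.2,"z": 0.2,"turn": 4.8,"jaw": 8.5},
  {"x": 2.4,"y": 3.2,"z": 0.2,"turn": 4.8,"jaw": 8.5},
  {"x": 2.4,"y": 3.2,"z": 0.2,"turn": 4.8,"jaw": 8.5},
  {"x": 2.4,"y": 3.2,"z": 0.2,"turn": 4.8,"jaw": 8.5},
  {"x": 2.4,"y": 3.2,"z": 0.2,"turn": 4.8,"jaw": 8.5},
])

```text
t: 2.02
tool_pos: [0.3315, -0.3517, 0.2476]
tool_rot: [-0.811, 1.685, -1.686]
contact_force: [0.9, -0.3, 0.4]
opening: 0.0847
```

>>> play_rows([
  {"x": 2.4,"y": 3.2,"z": 0.2,"turn": 4.8,"jaw": 8.5},
  {"x": 2.4,"y": 3.2,"z": 0.2,"turn": 4.8,"jaw": 8.5},
  {"x": 2.4,"y": 3.2,"z": 0.2,"turn": 4.8,"jaw": 8.5},
  {"x": 2.4,"y": 3.2,"z": 0.2,"turn": 4.8,"jaw": 8.5},
  {"x": 2.4,"y": 3.2,"z": 0.2,"turn": 4.8,"jaw": 8.5},
  {"x": 2.4,"y": 3.2,"z": 0.2,"turn": 4.8,"jaw": 8.5},
  {"x": 2.4,"y": 3.2,"z": 0.2,"turn": 4.8,"jaw": 8.5},
  {"x": 2.4,"y": 3.2,"z": 0.2,"turn": 4.8,"jaw": 8.5},
])

```text
t: 2.68
tool_pos: [0.5236, -0.0955, 0.2637]
tool_rot: [-1.208, 1.21, -1.211]
contact_force: [0.0, -0.8, -0.2]
opening: 0.0849
```

>>> play_rows([
  {"x": 0,"y": 0,"z": 0,"turn": 0,"jaw": 8.5},
  {"x": 0,"y": 0,"z": 0,"turn": 0,"jaw": 8.5},
])

```text
t: 2.85
tool_pos: [0.5235, -0.0957, 0.2634]
tool_rot: [-1.208, 1.211, -1.211]
contact_force: [-0.8, 0.0, -0.5]
opening: 0.0847
```

```bash

python3 - <<'E'
from h import *
import pickle
st()
d=eyes.get_image("wrist"); cv2.imwrite("pics/c_w.png",d["img"][:,:,::-1]); pickle.dump(d,open("c_w.pkl","wb"))
for q,z in [("eye_hole",.095),("fixture",0)]:
    for r in pinpoint("wrist",q)[:3]: print(q,np.round(r["point"],1),round(r["score"],2),atz(d,r["point"],z).round(4))
E
```

```text
t 2.85 tcp [52.35 -9.57 26.34] jaw -0.17 F [-0.8  0.  -0.5] T [-0.06 -0.02  0.02] op 8.47
eye_hole [315.6 305.5] 0.62 [ 0.5212 -0.1811  0.095 ]
```

View pics/c_w.png

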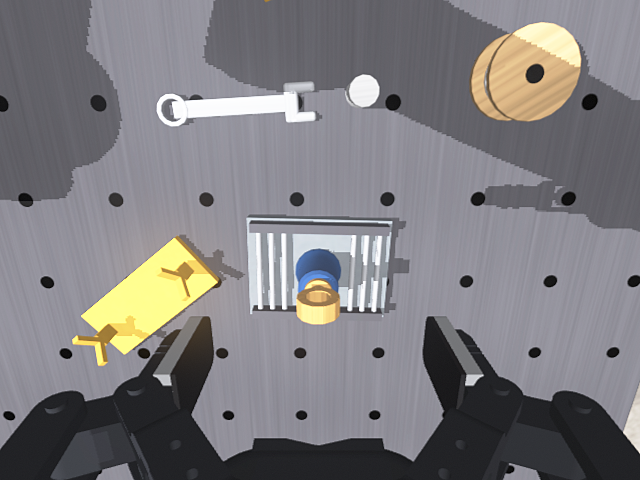

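```bash

python3 - <<'E'
from h import *
import pickle
d=pickle.load(open("c_w.pkl","rb"))
s=d["img"][200:330,230:410,::-1]
cv2.imwrite("pics/c_c.png",cv2.resize(s,None,fx=4.4,fy=4.4,interpolation=3))
E
```

```text
(no output)
```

View pics/c_c.png

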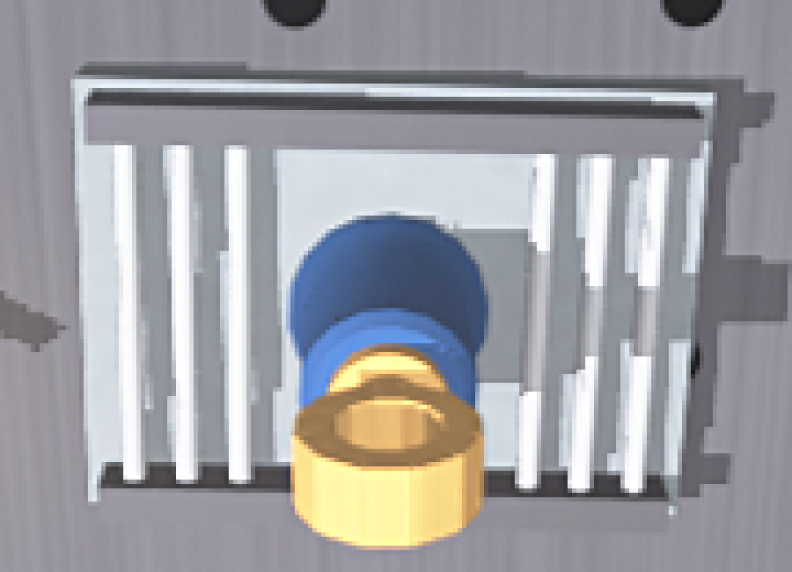

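```bash

cat > fit.py <<'E'
from h import *
from scipy.optimize import minimize
def model(d,p,S=8,box=None):
    cx,cy,yaw,z=p
    a=np.linspace(0,2*np.pi,60)
    ax=np.array([np.cos(yaw),np.sin(yaw),0]);t=np.array([-np.sin(yaw),np.cos(yaw),0]);c=np.array([cx,cy,z])
    P1=[c+s*.009*ax+.02*(np.cos(b)*t+np.sin(b)*np.array([0,0,1])) for s in(-1,1) for b in a]
    P2=[np.array([cx+.014*np.cos(b),cy+.014*np.sin(b),h]) for h in(.065,z-.016) for b in a]
    x0,y0,x1,y1=box
    m=np.zeros(((y1-y0)*S,(x1-x0)*S),np.uint8)
    for P in(P1,P2):
        u=np.array([(proj(d,X)+.5-[x0,y0])*S for X in P])
        cv2.fillConvexPoly(m,cv2.convexHull(np.round(u).astype(np.int32)),1)
    return cv2.resize(m.astype(np.float32),(x1-x0,y1-y0),interpolation=cv2.INTER_AREA)
def fit(views,p0,fz=True):
    obs=[]
    for d in views:
        u=proj(d,[p0[0],p0[1],.09]).astype(int);box=(max(u[0]-35,0),u[1]-35,u[0]+35,min(u[1]+35,480))
        s=d["img"][box[1]:box[3],box[0]:box[2]]
        hs=cv2.cvtColor(s,cv2.COLOR_RGB2HSV);m=((hs[...,0]>8)&(hs[...,0]<26)&(hs[...,1]>90)).astype(np.uint8)
        n,l,stt,_=cv2.connectedComponentsWithStats(m);k=min(range(1,n),key=lambda i:-stt[i,4]);obs.append((d,box,(l==k).astype(np.float32)))
    def cost(q):
        p=[q[0]/1000,q[1]/1000,q[2]/50,q[3]/1000]
        return sum(np.abs(model(d,p,box=b)-m).sum()/m.sum() for d,b,m in obs)
    best=None
    for y in p0[2]:
        r=minimize(cost,[p0[0]*1000,p0[1]*1000,y*50,95],method="Nelder-Mead",options=dict(initial_simplex=np.array([[p0[0]*1000,p0[1]*1000,y*50,95]]*5)+np.vstack([np.zeros(4),np.diag([6,6,8,5])]),xatol=.02,fatol=1e-4,maxiter=250))
        if best is None or r.fun<best.fun: best=r
    q=best.x;return q[:2].round(1),"yaw",round(np.degrees(q[2]/50),1),"z",round(q[3],1),round(best.fun,3)
E
python3 - <<'E'
from fit import *
import pickle
w=pickle.load(open("c_w.pkl","rb"))
s=eyes.get_image("scene"); t=eyes.get_image("top")
pickle.dump((s,t),open("c_st.pkl","wb"))
cv2.imwrite("pics/c_t.png",t["img"][:,:,::-1])
ys=[1.3,1.57,1.8]
print(fit([w],(.523,-.182,ys)));print(fit([s],(.523,-.182,ys)))
try: print(fit([t],(.523,-.182,ys)))
except Exception as e: print(e)
print(fit([w,s],(.523,-.182,ys)))
E
```

```text
(array([ 523.3, -180.9]), 'yaw', np.float64(80.8), 'z', np.float64(90.4), np.float64(0.424))
(array([ 519.9, -181.1]), 'yaw', np.float64(98.8), 'z', np.float64(81.0), np.float64(0.583))
(array([ 527.2, -186.2]), 'yaw', np.float64(87.4), 'z', np.float64(66.1), np.float64(0.456))
(array([ 523.3, -181.3]), 'yaw', np.float64(88.8), 'z', np.float64(85.5), np.float64(1.078))
```

```bash

python3 - <<'E'
from fit import *
import pickle
w=pickle.load(open("c_w.pkl","rb")); s,t=pickle.load(open("c_st.pkl","rb"))
out=[]
for d in(w,s,t):
    u=proj(d,[.523,-.182,.09]).astype(int);x=d["img"][u[1]-35:u[1]+35,u[0]-35:u[0]+35]
    hs=cv2.cvtColor(x,cv2.COLOR_RGB2HSV);m=((hs[...,0]>8)&(hs[...,0]<26)&(hs[...,1]>90))
    y=x.copy();y[~m]//=3
    mm=model(d,[.523,-.182,1.5,.095],box=(u[0]-35,u[1]-35,u[0]+35,u[1]+35)); z=x.copy(); z[mm>.5]=[255,0,0]
    out.append(np.vstack([x,y,z]))
cv2.imwrite("pics/m.png",cv2.resize(np.hstack(out)[:,:,::-1],None,fx=2.8,fy=2.8,interpolation=0))
E
```

```text
(no output)
```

View pics/m.png

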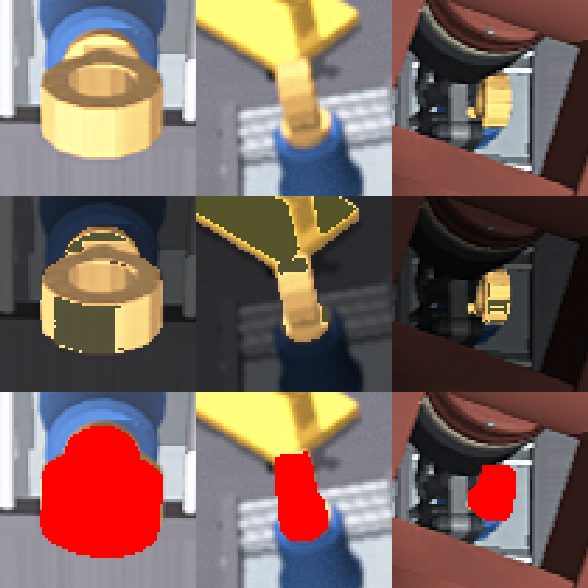

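```bash

sed -i 's/m=((hs.*astype(np.uint8)$/x=s.astype(int);m=((x[...,0]-x[...,2]>45)\&(x[...,0]>x[...,1]*1.06)).astype(np.uint8);m=cv2.morphologyEx(np.pad(m,3),cv2.MORPH_CLOSE,np.ones((5,5)))[3:-3,3:-3]/' fit.py
python3 - <<'E'
from fit import *
import pickle
w=pickle.load(open("c_w.pkl","rb")); s,t=pickle.load(open("c_st.pkl","rb"))
t["img"]=cv2.imread("pics/a_top.png")[:,:,::-1]
s["img"]=cv2.imread("pics/a_scene.png")[:,:,::-1]
ys=[1.3,1.57,1.8]
for v in([w],[s],[t],[w,t],[w,s,t]): print(fit(v,(.523,-.182,ys)))
E
```

```text
(array([ 523.1, -180.8]), 'yaw', np.float64(90.1), 'z', np.float64(93.7), np.float64(0.343))
(array([ 520.5, -180.9]), 'yaw', np.float64(90.3), 'z', np.float64(95.0), np.float64(0.526))
(array([ 523.8, -180.3]), 'yaw', np.float64(85.9), 'z', np.float64(91.5), np.float64(0.089))
(array([ 523.2, -180.4]), 'yaw', np.float64(87.8), 'z', np.float64(93.6), np.float64(0.449))
(array([ 523.1, -180.3]), 'yaw', np.float64(88.2), 'z', np.float64(94.3), np.float64(1.018))
```

>>> play_rows([
  {"x": 0.1,"y": 2.4,"z": 0,"turn": -6.8,"jaw": 8.5},
  {"x": 0.1,"y": 2.4,"z": 0,"turn": -6.8,"jaw": 8.5},
  {"x": 0.1,"y": 2.4,"z": 0,"turn": -6.8,"jaw": 8.5},
  {"x": 0.1,"y": 2.4,"z": 0,"turn": -6.8,"jaw": 8.5},
  {"x": 0.1,"y": 2.4,"z": 0,"turn": -6.8,"jaw": 8.5},
  {"x": 0.1,"y": 2.4,"z": 0,"turn": -6.8,"jaw": 8.5},
  {"x": 0.1,"y": 2.4,"z": 0,"turn": -6.8,"jaw": 8.5},
  {"x": 0,"y": 2.4,"z": 0,"turn": -6.8,"jaw": 8.5},
])

```text
t: 3.77
tool_pos: [0.5296, 0.0945, 0.2634]
tool_rot: [-0.586, 1.875, -1.875]
contact_force: [-0.2, -0.4, 0.2]
opening: 0.085
```

>>> play_rows([
  {"x": 0,"y": 2.4,"z": 0,"turn": -6.8,"jaw": 8.5},
  {"x": 0,"y": 2.6,"z": 0,"turn": -6.4,"jaw": 8.5},
  {"x": 0,"y": 0,"z": 0,"turn": 0,"jaw": 8.5},
  {"x": 0,"y": 0,"z": 0,"turn": 0,"jaw": 8.5},
])

```text
t: 4.1
tool_pos: [0.5296, 0.1444, 0.2633]
tool_rot: [-0.393, 2.01, -2.01]
contact_force: [0.5, -0.1, -0.4]
opening: 0.0851
```

```bash

python3 - <<'E'
from h import *
import pickle
st()
d=eyes.get_image("wrist"); cv2.imwrite("pics/d_w.png",d["img"][:,:,::-1]); pickle.dump(d,open("d_w.pkl","wb"))
for q,z in [("bar_mid",.05),("bar_end_a",.05),("rest_mid",.05)]:
    for r in pinpoint("wrist",q)[:3]: print(q,np.round(r["point"],1),round(r["score"],2),atz(d,r["point"],z).round(4))
E
```

```text
t 4.1 tcp [52.96 14.44 26.33] jaw -67.89 F [ 0.5 -0.1 -0.4] T [-0.02  0.03 -0.07] op 8.51
bar_mid [160.3 103.3] 0.89 [0.5633 0.3097 0.05  ]
bar_mid [311.7 198.4] 0.6 [0.5339 0.1523 0.05  ]
bar_end_a [314.8 301.9] 0.95 [0.431  0.1077 0.05  ]
bar_end_a [316.8  80. ] 0.92 [0.6336 0.1873 0.05  ]
bar_end_a [80.  64.7] 0.85 [0.5679 0.3819 0.05  ]
rest_mid [521.9 464.1] 0.79 [ 0.3161 -0.2214  0.05  ]
rest_mid [315.5 199.4] 0.64 [0.5344 0.1485 0.05  ]
```

View pics/d_w.png

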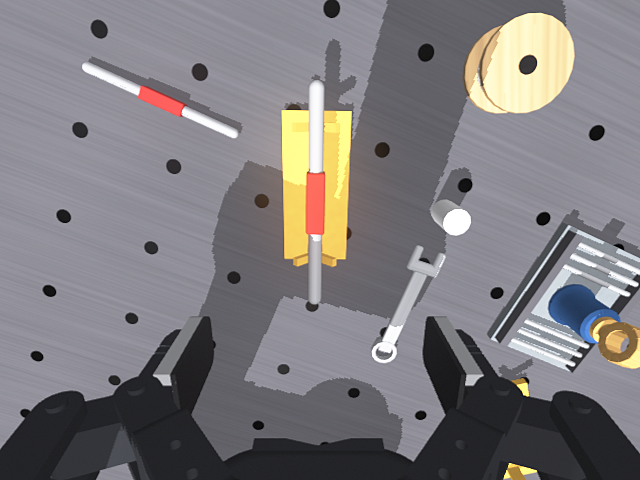

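```bash

python3 - <<'E'
from h import *
import pickle
w=pickle.load(open("d_w.pkl","rb")); s,t=pickle.load(open("c_st.pkl","rb"))
t["img"]=cv2.imread("pics/a_top.png")[:,:,::-1]; s["img"]=cv2.imread("pics/a_scene.png")[:,:,::-1]
def red(d,near):
    x=d["img"].astype(int);m=((x[...,0]>140)&(x[...,1]<110)&(x[...,2]<110)).astype(np.uint8)
    n,l,q,c=cv2.connectedComponentsWithStats(m);k=min([i for i in range(1,n) if q[i,4]>60],key=lambda i:np.hypot(*(c[i]-near)));return c[k],q[k,4]
C=[red(w,(315,203)),red(t,(280,222)),red(s,(375,252))];print(C)
r=[ray(d,c[0]) for d,c in zip((w,t,s),C)]
print("mid w+t",tri(r[:2]),"w+s",tri([r[0],r[2]]),"all",tri(r))
E1=[(316.8,80),(261.6,170.8),(416.4,288.5)];E2=[(314.8,301.9),(299,268.8),(337.9,219.6)]
for E in(E1,E2): print(tri([ray(d,p) for d,p in zip((w,t,s),E)]))
E
```

```text
[(array([315.29319372, 205.99371728]), np.int32(955)), (array([278.85714286, 220.20779221]), np.int32(231)), (array([373.88985507, 249.72753623]), np.int32(345))]
mid w+t (array([0.53033259, 0.14715853, 0.05952039]), [np.float64(0.1), np.float64(0.1)]) w+s (array([0.5290073 , 0.14696104, 0.05175452]), [np.float64(0.6), np.float64(0.6)]) all (array([0.53040578, 0.14703835, 0.05367352]), [np.float64(1.4), np.float64(1.1), np.float64(0.7)])
(array([0.63523518, 0.18685929, 0.05141772]), [np.float64(1.8), np.float64(2.1), np.float64(1.3)])
(array([0.43096019, 0.10656614, 0.0495809 ]), [np.float64(1.1), np.float64(3.6), np.float64(2.6)])
```

>>> play_rows([
  {"x": 0.2,"y": 0.2,"z": -3.5,"turn": -0.6,"jaw": 8.5},
  {"x": 0,"y": 0,"z": -3.5,"turn": 0,"jaw": 8.5},
  {"x": 0,"y": 0,"z": -3.5,"turn": 0,"jaw": 8.5},
  {"x": 0,"y": 0,"z": -3.5,"turn": 0,"jaw": 7},
  {"x": 0,"y": 0,"z": -1.5,"turn": 0,"jaw": 6},
  {"x": 0,"y": 0,"z": 0,"turn": 0,"jaw": 5},
  {"x": 0,"y": 0,"z": 0,"turn": 0,"jaw": 5},
])

```text
t: 4.88
tool_pos: [0.5313, 0.1457, 0.1077]
tool_rot: [-0.383, 2.018, -2.018]
contact_force: [0.3, 0.2, 0.0]
opening: 0.0496
```

```bash

python3 - <<'E'
from h import *
import pickle
st()
d=eyes.get_image("wrist"); cv2.imwrite("pics/e_w.png",d["img"][:,:,::-1]); pickle.dump(d,open("e_w.pkl","wb"))
E
```

```text
t 4.88 tcp [53.13 14.57 10.77] jaw -68.64 F [0.3 0.2 0. ] T [-0.03 -0.01 -0.04] op 4.96
```

View pics/e_w.png

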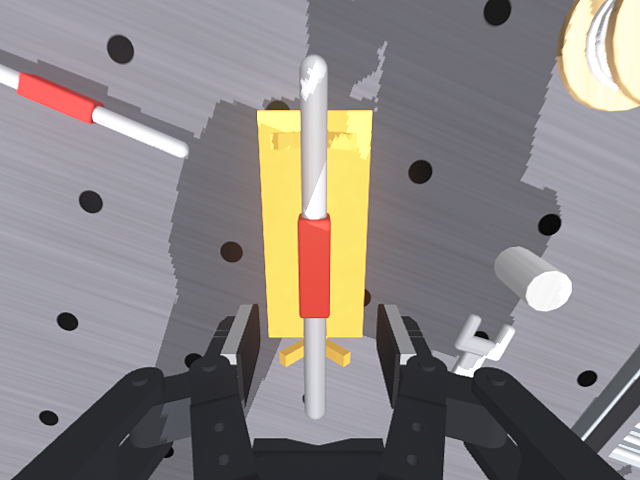

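```bash

python3 - <<'E'
from h import *
import pickle
w=pickle.load(open("e_w.pkl","rb"));v=pickle.load(open("d_w.pkl","rb"))
x=w["img"].astype(int);m=((x[...,0]>140)&(x[...,1]<110)&(x[...,2]<110)).astype(np.uint8)
n,l,q,c=cv2.connectedComponentsWithStats(m);k=min([i for i in range(1,n) if q[i,4]>200],key=lambda i:abs(c[i][0]-314));print(c[k])
print(tri([ray(w,c[k]),ray(v,(315.3,206))]))
print(atz(w,c[k],.057))
a,b=atz(w,(314,57),.052),atz(w,(315,418),.052);print(a,b,(a+b)/2,np.linalg.norm(a-b),np.degrees(np.arctan2((a-b)[1],(a-b)[0])))
E
```

```text
[313.71687541 267.99637442]
(array([0.52554378, 0.14567132, 0.03844808]), [np.float64(0.4), np.float64(0.4)])
[0.53283333 0.14867518 0.057     ]
[0.63310499 0.18727614 0.052     ] [0.42943123 0.10791367 0.052     ] [0.53126811 0.1475949  0.052     ] 0.21858958091393293 21.288617383794243
```

>>> play_rows([
  {"x": 0,"y": 0.2,"z": -2.5,"turn": 0,"jaw": 5},
  {"x": 0,"y": 0,"z": -2.5,"turn": 0,"jaw": 5},
  {"x": 0,"y": 0,"z": -2.0,"turn": 0,"jaw": 5},
  {"x": 0,"y": 0,"z": -0.65,"turn": 0,"jaw": 4},
  {"x": 0,"y": 0,"z": 0,"turn": 0,"jaw": 2.5},
  {"x": 0,"y": 0,"z": 0,"turn": 0,"jaw": 1},
  {"x": 0,"y": 0,"z": 0,"turn": 0,"jaw": 1},
  {"x": 0,"y": 0,"z": 0,"turn": 0,"jaw": 1},
], squeeze=80)

```text
t: 5.6
tool_pos: [0.5334, 0.1489, 0.034]
tool_rot: [-0.377, 2.016, -2.016]
contact_force: [0.0, 1.0, 0.9]
opening: 0.0162
```

```bash

python3 - <<'E'
from h import *
st()
d=eyes.get_image("wrist"); cv2.imwrite("pics/f_w.png",d["img"][:,:,::-1])
E
```

```text
t 5.6 tcp [53.34 14.89  3.4 ] jaw -68.58 F [0.  1.  0.9] T [ 0.03 -0.01  0.04] op 1.62
```

View pics/f_w.png

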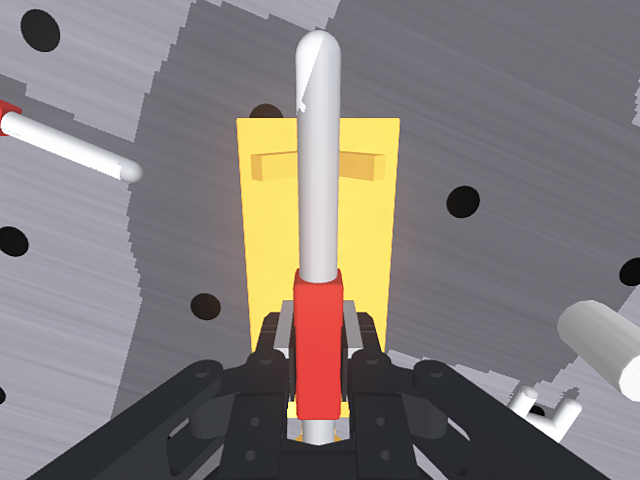

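>>> play_rows([
  {"x": 0,"y": 0,"z": 0.5,"turn": 0,"jaw": 1},
  {"x": 0,"y": 0,"z": 1.5,"turn": 0,"jaw": 1},
  {"x": 0,"y": 0,"z": 3,"turn": 0,"jaw": 1},
  {"x": 0,"y": 0,"z": 3,"turn": 0,"jaw": 1},
  {"x": 0,"y": 0,"z": 0,"turn": 0,"jaw": 1},
  {"x": 0,"y": 0,"z": 0,"turn": 0,"jaw": 1},
])

```text
t: 6.15
tool_pos: [0.5336, 0.1488, 0.1149]
tool_rot: [-0.375, 2.014, -2.015]
contact_force: [-0.8, -0.8, -2.3]
opening: 0.0165
```

```bash

python3 - <<'E'
from h import *
st()
d=eyes.get_image("wrist"); cv2.imwrite("pics/g_w.png",d["img"][:,:,::-1])
d=eyes.get_image("scene"); cv2.imwrite("pics/g_s.png",cv2.resize(d["img"][120:320,240:520,::-1],None,fx=2.8,fy=2.8))
st()
E
```

```text
t 6.15 tcp [53.36 14.88 11.49] jaw -68.58 F [-0.8 -0.8 -2.3] T [-0.03  0.04 -0.04] op 1.65
t 6.25 tcp [53.1  14.85 11.11] jaw -68.58 F [ 0.6 -0.4 -2.3] T [-0.01 -0.01  0.02] op 1.67
```

View pics/g_w.png

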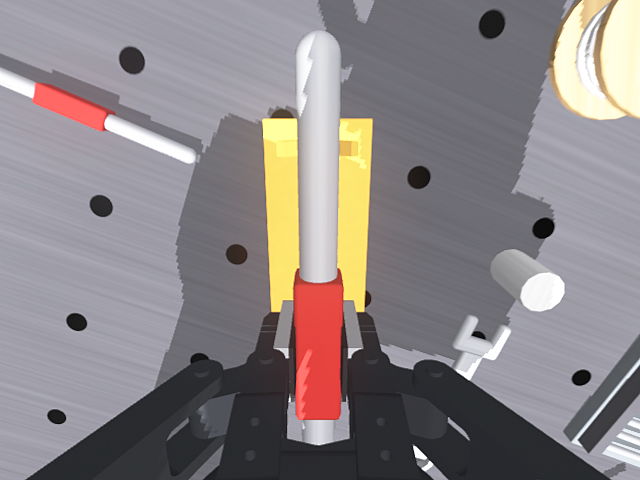

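View pics/g_s.png

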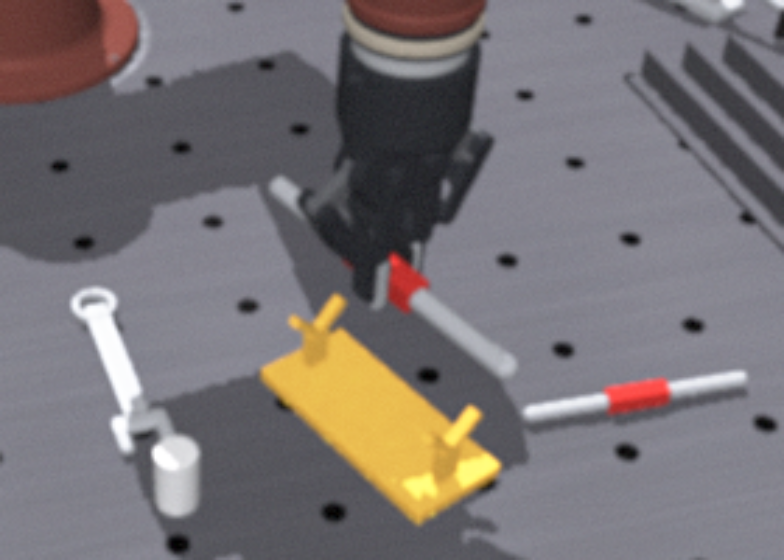

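```bash

python3 - <<'E'
from h import *
import pickle
# tool frame camera from start
d=pickle.load(open("c_w.pkl","rb"))
T=np.array(d["cam_to_world"]); 
o=np.array([52.35,-9.57,26.34])/100
# jaw=0 pose: tool x=-y world
print((T[:3,3]-o).round(4))
for h in(.016,.018,.020):
    z=o[2]+h
    for n,p in [("tip",(318.5,31)),("red near",(318.5,275)),("red far",(319,418))]: print(h,n,(atz(d,p,z)[:2]-o[:2]).round(4))
E
```

```text
[0.0004 0.0839 0.1426]
0.016 tip [0.0007 0.1075]
0.016 red near [0.0004 0.0277]
0.016 red far [ 0.0004 -0.039 ]
0.018 tip [0.0007 0.1071]
0.018 red near [0.0004 0.0286]
0.018 red far [ 0.0004 -0.0371]
0.02 tip [0.0007 0.1067]
0.02 red near [0.0004 0.0295]
0.02 red far [ 0.0004 -0.0352]
```

>>> play_rows([
  {"x": 0,"y": -1.8,"z": 0,"turn": 6.6,"jaw": 1},
  {"x": 0,"y": -1.8,"z": 0,"turn": 6.6,"jaw": 1},
  {"x": 0,"y": -1.8,"z": 0,"turn": 6.6,"jaw": 1},
  {"x": 0,"y": -1.8,"z": 0,"turn": 6.6,"jaw": 1},
  {"x": 0,"y": -1.8,"z": 0,"turn": 6.6,"jaw": 1},
  {"x": 0,"y": -1.8,"z": 0,"turn": 6.6,"jaw": 1},
  {"x": 0,"y": -1.8,"z": 0,"turn": 6.6,"jaw": 1},
  {"x": 0,"y": -1.8,"z": 0,"turn": 6.6,"jaw": 1},
])

```text
t: 6.92
tool_pos: [0.53, 0.0039, 0.1094]
tool_rot: [-1.073, 1.408, -1.403]
contact_force: [0.3, 0.1, -1.8]
opening: 0.0167
```

>>> play_rows([
  {"x": 0,"y": -1.5,"z": 0,"turn": 6.6,"jaw": 1},
  {"x": 0,"y": -1.0,"z": -1.0,"turn": 6.2,"jaw": 1},
  {"x": 0,"y": 0,"z": -1.0,"turn": 0,"jaw": 1},
  {"x": 0,"y": 0,"z": -1.2,"turn": 0,"jaw": 1},
  {"x": 0,"y": 0,"z": 0,"turn": 0,"jaw": 1},
  {"x": 0,"y": 0,"z": 0,"turn": 0,"jaw": 1},
])

```text
t: 7.42
tool_pos: [0.53, -0.0194, 0.0774]
tool_rot: [-1.186, 1.252, -1.245]
contact_force: [-0.2, 0.2, -0.6]
opening: 0.0162
```

```bash

python3 - <<'E'
from h import *
import pickle
st()
D={}
for n in("wrist","scene","top"):
    d=eyes.get_image(n); D[n]=d; cv2.imwrite(f"pics/h_{n}.png",d["img"][:,:,::-1]); st()
pickle.dump(D,open("h.pkl","wb"))
cv2.imwrite("pics/h_sc.png",cv2.resize(D["scene"]["img"][180:340,110:390,::-1],None,fx=2.8,fy=2.8,interpolation=3))
E
```

```text
t 7.42 tcp [53.   -1.94  7.74] jaw -3.02 F [-0.2  0.2 -0.6] T [ 0.   -0.02  0.03] op 1.62
t 7.47 tcp [53.09 -1.95  7.87] jaw -2.99 F [ 0.   0.  -1.4] T [ 0.01 -0.01 -0.01] op 1.67
t 7.52 tcp [53.16 -1.97  7.96] jaw -2.97 F [ 0.5  0.6 -1.2] T [ 0.01  0.03 -0.01] op 1.66
t 7.57 tcp [53.2  -1.99  8.01] jaw -2.97 F [-0.2 -0.5 -2.1] T [ 0.01  0.04 -0.02] op 1.68
```

View pics/h_sc.png

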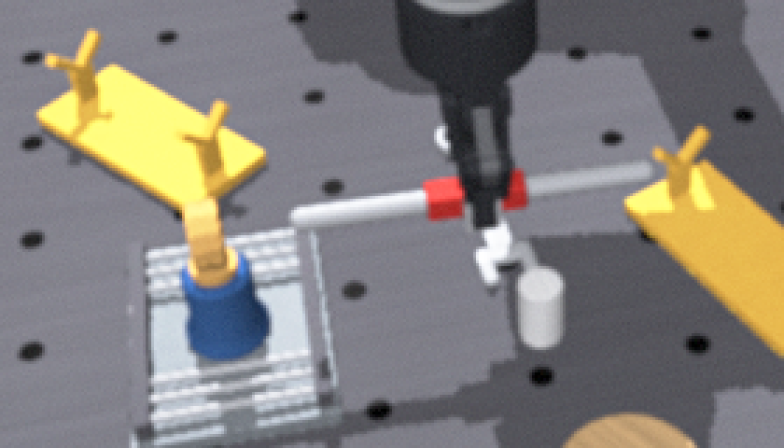

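View pics/h_wrist.png

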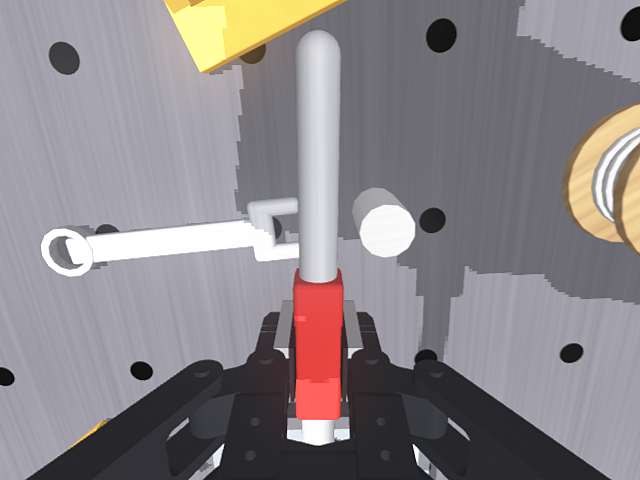

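View pics/h_top.png

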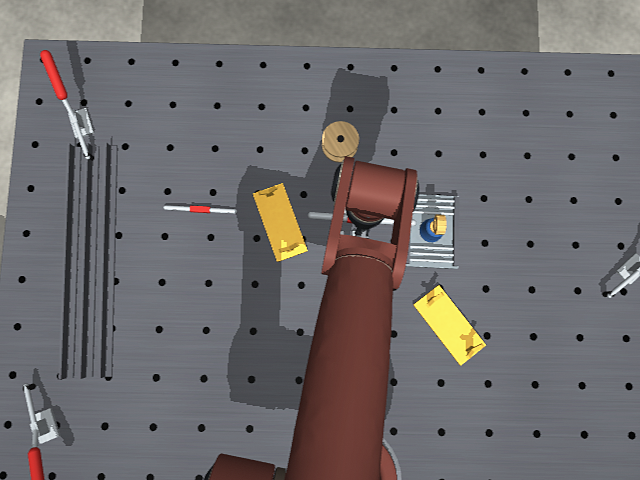

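```bash

python3 - <<'E'
from h import *
import pickle
D=pickle.load(open("h.pkl","rb"))
s,t=D["scene"],D["top"]
e=[.5233,-.1806,.095]
print("eye proj scene",proj(s,e),"top",proj(t,e))
th=np.radians(87);ax=np.array([np.cos(th),np.sin(th),0])
tcp=np.array([.532,-.0197,.080])
mid=tcp+[0,0,.017]-.003*ax
for n,X in[("mid",mid),("tip",mid-.11*ax),("far",mid+.11*ax)]: print(n,X.round(4),proj(s,X).round(1),proj(t,X).round(1))
def big(d,c,w,f,n):
    cv2.imwrite(n,cv2.resize(d["img"][c[1]-w:c[1]+w,c[0]-w:c[0]+w,::-1],None,fx=f,fy=f,interpolation=3))
big(s,(205,260),40,8,"pics/i_s.png");big(t,(425,225),30,10,"pics/i_t.png")
E
```

```text
eye proj scene [182.92797616 263.67653986] top [439.64359233 224.16449788]
mid [ 0.5318 -0.0227  0.097 ] [279.5 249.1] [361.8 218.2]
tip [ 0.5261 -0.1325  0.097 ] [212.8 258.6] [416.1 222.1]
far [0.5376 0.0872 0.097 ] [343.8 240. ] [307.5 214.2]
```

View pics/i_s.png

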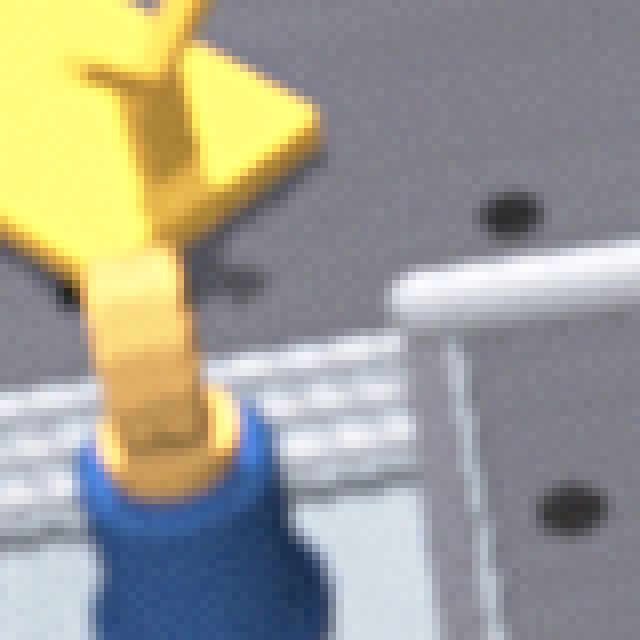

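View pics/i_t.png

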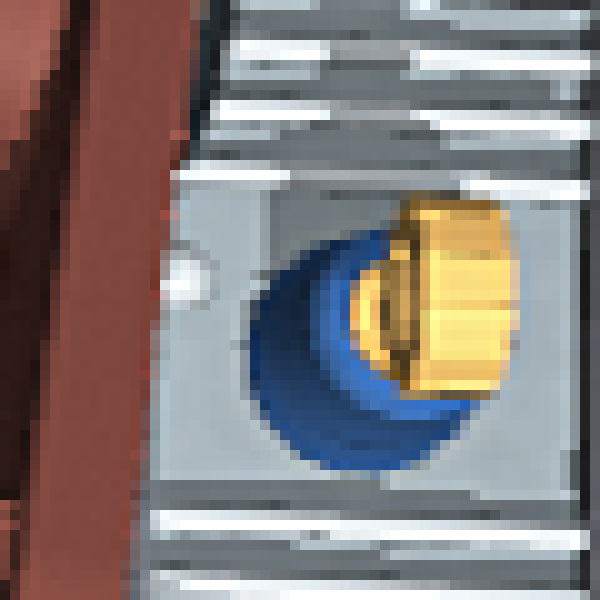

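```bash

python3 - <<'E'
from h import *
import pickle
D=pickle.load(open("h.pkl","rb"))
s=D["scene"]
th=np.radians(87);ax=np.array([np.cos(th),np.sin(th),0]);mid0=np.array([.5318,-.0227,.097])
g=cv2.cvtColor(s["img"],cv2.COLOR_RGB2GRAY).astype(float)
x=s["img"].astype(int)
for u in list(range(217,262,6))+list(range(300,342,6)):
    # column profile; find bright bar region near expected row
    v0=258.6-.142*(u-212.8)
    r=np.arange(int(v0)-8,int(v0)+9)
    print(u,round(v0,1),g[r,u].astype(int))
E
```

```text
217 258.0 [130 127 129 170 234 251 244 227 209 192 172 154 137 141 147 147 150]
223 257.2 [132 125 127 163 230 251 247 228 212 194 179 157 136 128 128 142 156]
229 256.3 [ 58  86 114 152 217 249 246 232 219 198 179 161 137 125 128 132 129]
235 255.4 [132 130 126 142 201 246 247 233 218 200 182 164 141 122 122 130 129]
241 254.6 [133 129 127 136 188 240 247 236 221 199 182 166 145 122 125 125 129]
247 253.7 [132 129 123 128 177 238 248 239 223 205 187 173 145 130 123 129 128]
253 252.9 [133 126 128 129 173 237 250 242 225 206 191 172 155 132 124 130 129]
259 252.0 [125 126 126 160 231 251 245 230 210 192 173 155 137 129 125 130 133]
300 246.2 [135 132 133 132 138 161 178 184 188 187 177 158 138 128 134 135 138]
306 245.4 [133 136 128 127 134 160 176 185 189 187 178 162 141 129 130 132 137]
312 244.5 [137 132 133 129 134 153 173 183 188 188 180 166 142 125 130 135 136]
318 243.7 [135 131 135 133 137 154 172 182 188 189 181 170 142 127 130 135 135]
324 242.8 [136 133 140 134 138 149 169 182 184 186 182 173 149 130 129 133 134]
330 242.0 [136 135 135 135 133 145 163 182 185 190 185 173 154 134 128 136 135]
336 241.1 [133 134 135 131 145 163 177 184 189 185 174 155 137 130 132 144 200]
```

```bash

python3 - <<'E'
from h import *
import pickle
D=pickle.load(open("h.pkl","rb"))
def ov(d,c,w,f,n):
    im=cv2.resize(d["img"][c[1]-w:c[1]+w,c[0]-w:c[0]+w,::-1],None,fx=f,fy=f,interpolation=3)
    def P(X): return tuple(np.round((proj(d,X)+.5-[c[0]-w,c[1]-w])*f).astype(int).tolist())
    th=np.radians(87);ax=np.array([np.cos(th),np.sin(th),0]);t=np.array([-ax[1],ax[0],0]);e=np.array([.5233,-.1806,.095])
    for sg in(-1,1):
        for r in(.02,.011):
            p=np.array([P(e+sg*.009*ax+r*(np.cos(b)*t+np.sin(b)*np.array([0,0,1]))) for b in np.linspace(0,6.283,40)])
            cv2.polylines(im,[p],False,(255,0,255) if sg<0 else (0,0,255),1)
    p=np.array([P(e*[1,1,0]+np.array([.021*np.cos(b),.021*np.sin(b),.065])) for b in np.linspace(0,6.283,40)]);cv2.polylines(im,[p],False,(0,255,0),1)
    m=np.array([.5318,-.0227,.097])
    for k in(-.007,.007): cv2.line(im,P(m-.11*ax+[0,0,k]),P(m+[0,0,k]),(0,255,0),1)
    cv2.imwrite(n,im)
ov(D["scene"],(205,260),40,9,"pics/j_s.png");ov(D["top"],(425,225),30,10,"pics/j_t.png")
E
```

```text
(no output)
```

View pics/j_s.png

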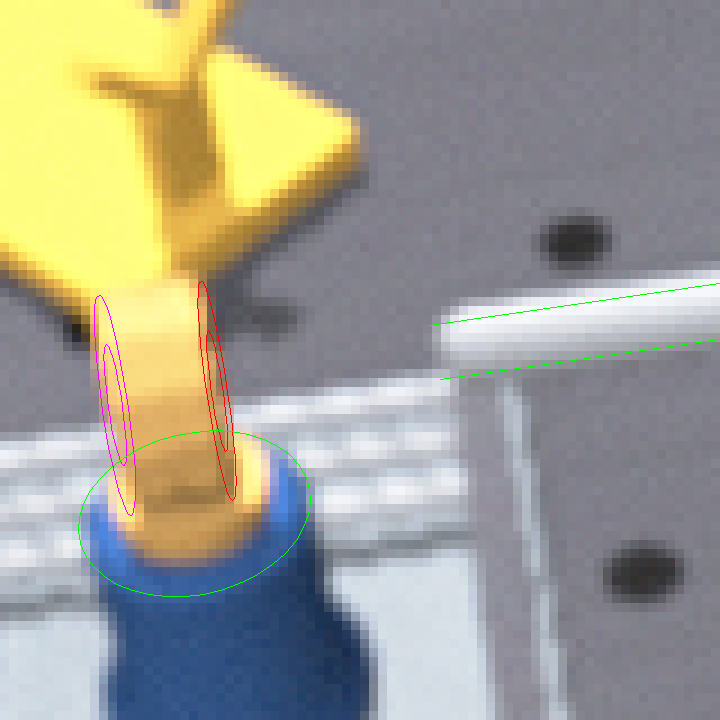

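View pics/j_t.png

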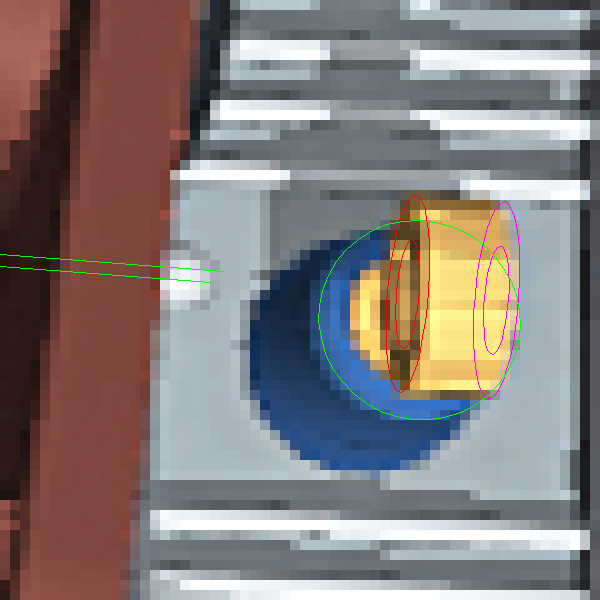

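>>> play_rows([
  {"x": 0,"y": 0,"z": -0.35,"turn": 0,"jaw": 1},
  {"x": -0.05,"y": -1,"z": 0,"turn": 0,"jaw": 1},
  {"x": -0.05,"y": -1,"z": 0,"turn": 0,"jaw": 1},
  {"x": -0.05,"y": -1,"z": 0,"turn": 0,"jaw": 1},
  {"x": 0,"y": 0,"z": 0,"turn": 0,"jaw": 1},
  {"x": 0,"y": 0,"z": 0,"turn": 0,"jaw": 1},
])

```text
t: 8.07
tool_pos: [0.5303, -0.0514, 0.0765]
tool_rot: [-1.183, 1.249, -1.249]
contact_force: [0.4, 0.2, -2.2]
opening: 0.0166
```

```bash

python3 - <<'E'
from h import *
import pickle
st()
D={}
for n in("scene","top","wrist"):
    D[n]=eyes.get_image(n); st()
pickle.dump(D,open("k.pkl","wb"))
a=cv2.resize(D["scene"]["img"][220:290,165:245,::-1],(400,350),interpolation=3);b=cv2.resize(D["top"]["img"][190:260,385:465,::-1],(400,350),interpolation=3)
cv2.imwrite("pics/k.png",np.hstack([a,b]));cv2.imwrite("pics/k_w.png",D["wrist"]["img"][240:,120:520,::-1])
E
```

```text
t 8.07 tcp [53.03 -5.14  7.65] jaw -3.09 F [ 0.4  0.2 -2.2] T [-0.04  0.    0.02] op 1.66
t 8.12 tcp [53.02 -5.09  7.64] jaw -3.05 F [-0.4  0.6 -1.5] T [-0.03  0.02  0.03] op 1.67
t 8.17 tcp [53.02 -5.07  7.64] jaw -3.02 F [-0.4  0.8 -0.8] T [-0.    0.    0.01] op 1.69
t 8.22 tcp [53.02 -5.04  7.63] jaw -2.99 F [ 0.2 -0.5 -2. ] T [ 0.06  0.02 -0.02] op 1.66
```

View pics/k.png

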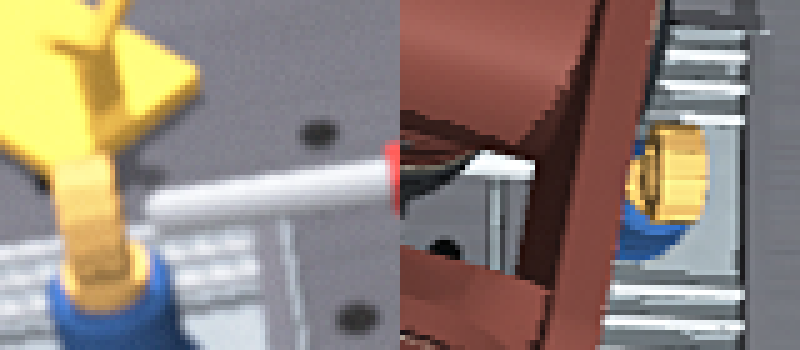

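View pics/k_w.png

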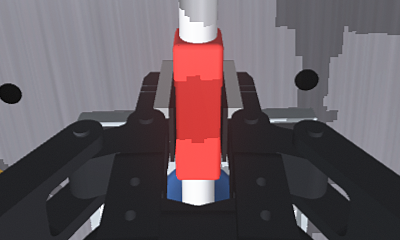

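```bash

python3 - <<'E'
from h import *
import pickle
D=pickle.load(open("k.pkl","rb"));s=D["scene"];t=D["top"]
th=np.radians(87);ax=np.array([np.cos(th),np.sin(th),0])
m=np.array([.5302,-.0535,.0935])
for k in(-.11,-.09,-.06,-.04): print(k,proj(s,m+k*ax).round(1))
print(proj(s,[.5233,-.1806,.095]))
g=cv2.cvtColor(s["img"],cv2.COLOR_RGB2GRAY).astype(int)
for u in range(196,242,6): print(u,g[246:272,u])
# top: bar rows at visible columns
g2=cv2.cvtColor(t["img"],cv2.COLOR_RGB2GRAY).astype(int)
for u in (402,405,408,410): print(u,g2[214:232,u])
for k in(-.11,-.09,-.06,-.04): print(k,proj(t,m+k*ax).round(1))
E
```

```text
-0.11 [193.9 262.9]
-0.09 [206.4 261.1]
-0.06 [224.8 258.5]
-0.04 [237.1 256.7]
[182.92797616 263.67653986]
196 [ 89 101 121 129 134 134 125 107  93  86  93 137 200 238 241 230 211 191
 177 177 181 175 177 185 168 143]
202 [131 129 129 128 131 130 133 130 127 127 148 204 246 246 233 216 200 179
 160 146 148 171 197 205 221 203]
208 [132 128 130 131 133 132 132 128 123 139 193 241 247 236 222 198 184 164
 147 150 172 193 208 220 205 185]
214 [133 132 130 131 131 131 128 129 131 177 238 247 237 223 203 185 168 150
 146 164 192 203 219 205 190 205]
220 [134 128 127 134 131 131 127 130 173 240 252 241 227 208 191 168 152 143
 154 158 157 153 153 144 142 146]
226 [ 58  53  72 102 121 129 130 164 232 250 244 229 209 195 174 153 139 127
 128 128 132 129 130 132 128 127]
232 [ 86  94 117 125 129 133 150 219 248 246 232 212 193 176 157 133 131 128
 128 129 129 132 126 126 126 124]
238 [134 131 127 130 130 148 209 246 246 233 214 198 179 160 140 124 129 126
 131 131 131 130 129 126 126 127]
402 [ 83  81  83  35  32  11 213 248 254 247 223 138  82  88  89  84  84  81]
405 [ 84  83  82  83  34  26  36 236 253 252 228 163  70  86  86  84  85  85]
408 [ 86  84  84  83  66  34  21  58 255 255 233 207 107 116 118 120 121 122]
410 [ 89  91  71  38  40  39  32   7 218 255 233 201  63  97  96  75  77  56]
-0.11 [431.  223.5]
-0.09 [421.1 222.8]
-0.06 [406.4 221.7]
-0.04 [396.5 221. ]
```

>>> play_rows([
  {"x": -0.05,"y": -0.8,"z": -0.1,"turn": 0,"jaw": 1},
  {"x": -0.05,"y": -0.8,"z": 0,"turn": 0,"jaw": 1},
  {"x": -0.05,"y": -0.8,"z": 0,"turn": 0,"jaw": 1},
  {"x": 0,"y": 0,"z": 0,"turn": 0,"jaw": 1},
])

```text
t: 8.55
tool_pos: [0.5287, -0.076, 0.0754]
tool_rot: [-1.184, 1.248, -1.249]
contact_force: [0.4, 0.9, -1.9]
opening: 0.0165
```

```bash

python3 - <<'E'
from h import *
import pickle
st()
D={}
for n in("scene","top"):
    D[n]=eyes.get_image(n); st()
a=cv2.resize(D["scene"]["img"][220:290,165:245,::-1],(400,350),interpolation=3);b=cv2.resize(D["top"]["img"][190:260,385:465,::-1],(400,350),interpolation=3)
cv2.imwrite("pics/l.png",np.hstack([a,b]))
E
```

```text
t 8.55 tcp [52.87 -7.6   7.54] jaw -3.06 F [ 0.4  0.9 -1.9] T [ 0.03 -0.06 -0.03] op 1.65
t 8.6 tcp [52.87 -7.53  7.54] jaw -3.06 F [ 0.1 -0.7 -1. ] T [-0.01 -0.01 -0.  ] op 1.6
t 8.65 tcp [52.87 -7.49  7.53] jaw -3.04 F [ 0.1 -0.5 -1.4] T [ 0.03 -0.03  0.01] op 1.67
```

View pics/l.png

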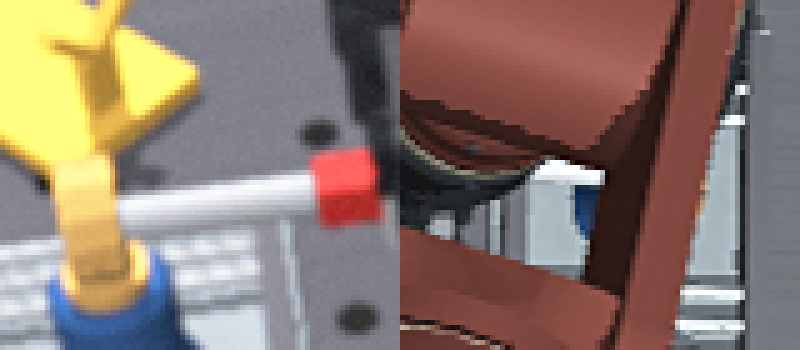

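>>> play_rows([
  {"x": -0.04,"y": -0.8,"z": 0,"turn": 0,"jaw": 1},
  {"x": -0.04,"y": -0.8,"z": 0,"turn": 0,"jaw": 1},
  {"x": -0.04,"y": -0.8,"z": 0,"turn": 0,"jaw": 1},
  {"x": 0,"y": 0,"z": 0,"turn": 0,"jaw": 1},
  {"x": 0,"y": 0,"z": 0,"turn": 0,"jaw": 1},
])

```text
t: 9.07
tool_pos: [0.5275, -0.099, 0.0754]
tool_rot: [-1.183, 1.248, -1.248]
contact_force: [-0.3, 0.4, -0.9]
opening: 0.0164
```

```bash

cat > snap.py <<'E'
import sys
from h import *
import pickle
st()
D={}
for n in("scene","top"):
    D[n]=eyes.get_image(n); 
st()
a=cv2.resize(D["scene"]["img"][215:295,145:225,::-1],(400,400),interpolation=3);b=cv2.resize(D["top"]["img"][185:265,395:475,::-1],(400,400),interpolation=3)
cv2.imwrite(sys.argv[1],np.hstack([a,b]))
E
python3 snap.py pics/m1.png
```

```text
t 9.07 tcp [52.75 -9.9   7.54] jaw -3.04 F [-0.3  0.4 -0.9] T [0.04 0.   0.  ] op 1.64
t 9.17 tcp [52.74 -9.84  7.52] jaw -2.99 F [ 0.1 -0.1 -0.3] T [ 0.02 -0.02  0.04] op 1.67
```

View pics/m1.png

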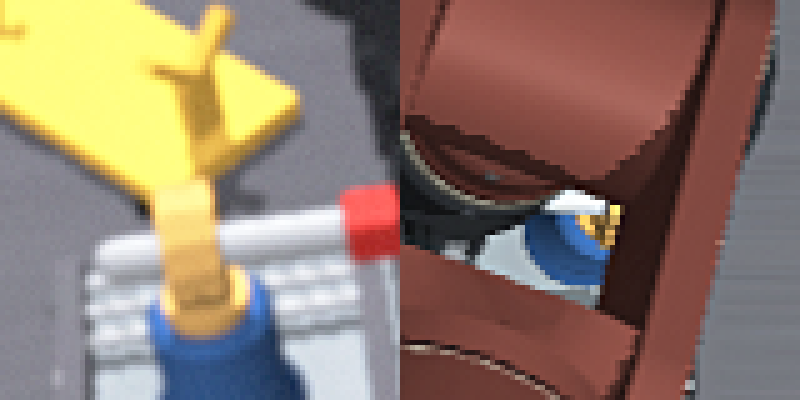

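```bash

python3 - <<'E'
import numpy as np
r=7.6
for p in range(87,3,-3):
    a,b=np.radians(p),np.radians(p-3);print(p,"->",p-3,round(r*(np.cos(b)-np.cos(a)),2),round(r*(np.sin(b)-np.sin(a)),2), "abs",(52.33+r*np.cos(b)).round(2),(-18.06+r*np.sin(b)).round(2))
E
cat > tau.py <<'E'
from h import *
import sys
C=np.array([.5233,-.1806])
def tau(o):
    r=o["tool_pos"][:2]-C;F=o["contact_force"];return o["wrist_torque"][2]+r[0]*F[1]-r[1]*F[0], r[0]*F[1]-r[1]*F[0]
n=int(sys.argv[1]) if len(sys.argv)>1 else 0
L=[]
for i in range(n+1):
    if i: eyes.get_image("wrist")
    o=ctrl.get_obs();L.append(tau(o))
st();r=o["tool_pos"][:2]-C;print("r",(np.hypot(*r)*100).round(2),"phi",np.degrees(np.arctan2(r[1],r[0])).round(1));print("tau",np.round(L,2).tolist(),"mean",np.mean(L,0).round(3))
E
```

```text
87 -> 84 0.4 -0.03 abs 53.12 -10.5
84 -> 81 0.39 -0.05 abs 53.52 -10.55
81 -> 78 0.39 -0.07 abs 53.91 -10.63
78 -> 75 0.39 -0.09 abs 54.3 -10.72
75 -> 72 0.38 -0.11 abs 54.68 -10.83
72 -> 69 0.38 -0.13 abs 55.05 -10.96
69 -> 66 0.37 -0.15 abs 55.42 -11.12
66 -> 63 0.36 -0.17 abs 55.78 -11.29
63 -> 60 0.35 -0.19 abs 56.13 -11.48
60 -> 57 0.34 -0.21 abs 56.47 -11.69
57 -> 54 0.33 -0.23 abs 56.8 -11.91
54 -> 51 0.32 -0.24 abs 57.11 -12.15
51 -> 48 0.3 -0.26 abs 57.42 -12.41
48 -> 45 0.29 -0.27 abs 57.7 -12.69
45 -> 42 0.27 -0.29 abs 57.98 -12.97
42 -> 39 0.26 -0.3 abs 58.24 -13.28
39 -> 36 0.24 -0.32 abs 58.48 -13.59
36 -> 33 0.23 -0.33 abs 58.7 -13.92
33 -> 30 0.21 -0.34 abs 58.91 -14.26
30 -> 27 0.19 -0.35 abs 59.1 -14.61
27 -> 24 0.17 -0.36 abs 59.27 -14.97
24 -> 21 0.15 -0.37 abs 59.43 -15.34
21 -> 18 0.13 -0.38 abs 59.56 -15.71
18 -> 15 0.11 -0.38 abs 59.67 -16.09
15 -> 12 0.09 -0.39 abs 59.76 -16.48
12 -> 9 0.07 -0.39 abs 59.84 -16.87
9 -> 6 0.05 -0.39 abs 59.89 -17.27
6 -> 3 0.03 -0.4 abs 59.92 -17.66
```

>>> play_rows([
  {"x": -0.03,"y": -0.6,"z": 0,"turn": 0,"jaw": 1},
  {"x": 0,"y": 0,"z": 0,"turn": 0,"jaw": 1},
  {"x": 0,"y": 0,"z": 0,"turn": 0,"jaw": 1},
])

```text
t: 9.42
tool_pos: [0.5272, -0.1045, 0.0753]
tool_rot: [-1.184, 1.247, -1.248]
contact_force: [0.5, -0.5, -0.7]
opening: 0.0167
```

```bash
python3 tau.py 2
```

```text
t 9.52 tcp [ 52.72 -10.43   7.53] jaw -2.98 F [-0.2 -1.1 -2. ] T [ 0.05  0.03 -0.02] op 1.66
r 7.64 phi 87.1
tau [[-0.02, -0.04], [0.0, 0.02], [-0.01, 0.01]] mean [-0.011 -0.004]
```

Through the eye with no side load. Now swinging clockwise.

>>> play_rows([
  {"x": 0.4,"y": -0.03,"z": 0,"turn": -3,"jaw": 1},
  {"x": 0.39,"y": -0.05,"z": 0,"turn": -3,"jaw": 1},
  {"x": 0.39,"y": -0.07,"z": 0,"turn": -3,"jaw": 1},
  {"x": 0.39,"y": -0.09,"z": 0,"turn": -3,"jaw": 1},
  {"x": 0.38,"y": -0.11,"z": 0,"turn": -3,"jaw": 1},
  {"x": 0.38,"y": -0.13,"z": 0,"turn": -3,"jaw": 1},
])

```text
t: 10.02
tool_pos: [0.5506, -0.109, 0.0755]
tool_rot: [-1.013, 1.475, -1.475]
contact_force: [-1.6, 0.4, 1.0]
opening: 0.0164
```

```bash
python3 tau.py 1
```

```text
t 10.07 tcp [ 55.09 -10.91   7.56] jaw -21.2 F [-2.4  0.9  1.7] T [-0.    0.41 -0.11] op 1.66
r 7.66 phi 68.9
tau [[0.22, 0.12], [0.09, 0.2]] mean [0.156 0.16 ]
```

>>> play_rows([
  {"x": 0.37,"y": -0.15,"z": 0,"turn": -3,"jaw": 1},
  {"x": 0.36,"y": -0.17,"z": 0,"turn": -3,"jaw": 1},
  {"x": 0.35,"y": -0.19,"z": 0,"turn": -3,"jaw": 1},
  {"x": 0.34,"y": -0.21,"z": 0,"turn": -3,"jaw": 1},
])

```text
t: 10.4
tool_pos: [0.5645, -0.1161, 0.0756]
tool_rot: [-0.88, 1.621, -1.619]
contact_force: [-2.5, 0.6, 1.6]
opening: 0.0167
```

```bash
python3 tau.py 2
```

```text
t 10.5 tcp [ 56.46 -11.62   7.55] jaw -32.92 F [-2.8  2.   2.5] T [ 0.09  0.53 -0.03] op 1.67
r 7.65 phi 57.3
tau [[0.25, 0.19], [0.21, 0.25], [0.23, 0.26]] mean [0.23  0.233]
```

>>> play_rows([
  {"x": 0.33,"y": -0.23,"z": 0.05,"turn": -3,"jaw": 1},
  {"x": 0.32,"y": -0.24,"z": 0.05,"turn": -3,"jaw": 1},
  {"x": 0.3,"y": -0.26,"z": 0,"turn": -3,"jaw": 1},
  {"x": 0.29,"y": -0.27,"z": 0,"turn": -3,"jaw": 1},
])

```text
t: 10.83
tool_pos: [0.5767, -0.126, 0.076]
tool_rot: [-0.73, 1.761, -1.759]
contact_force: [-1.3, 1.3, -0.1]
opening: 0.0168
```

```bash
python3 tau.py 2; python3 snap.py pics/n1.png
```

```text
t 10.93 tcp [ 57.68 -12.61   7.6 ] jaw -44.88 F [-1.8  2.1  0.1] T [ 0.21  0.27 -0.03] op 1.65
r 7.64 phi 45.6
tau [[0.26, 0.14], [0.16, 0.21], [0.18, 0.21]] mean [0.198 0.186]
t 10.93 tcp [ 57.68 -12.61   7.6 ] jaw -44.88 F [-1.8  2.1  0.1] T [ 0.21  0.27 -0.03] op 1.65
t 11.03 tcp [ 57.67 -12.6    7.61] jaw -44.84 F [-1.1  0.8 -0.3] T [ 0.19  0.29 -0.  ] op 1.68
```

View pics/n1.png

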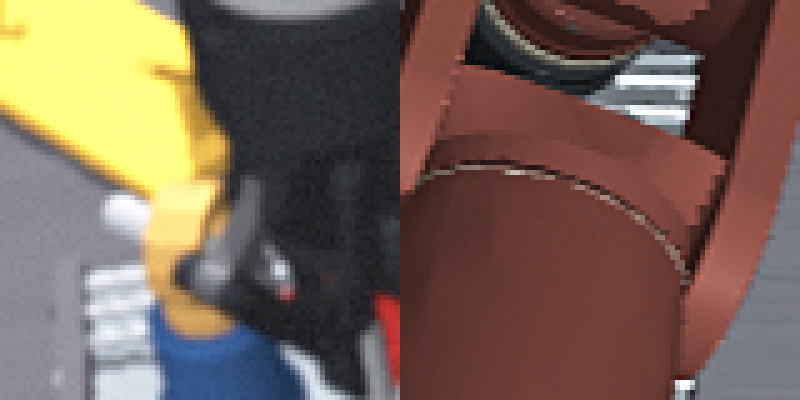

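>>> play_rows([
  {"x": 0.27,"y": -0.29,"z": 0,"turn": -3,"jaw": 1},
  {"x": 0,"y": 0,"z": 0,"turn": 0,"jaw": 1},
])

```text
t: 11.2
tool_pos: [0.5796, -0.129, 0.0762]
tool_rot: [-0.69, 1.794, -1.793]
contact_force: [-1.1, 2.7, -0.2]
opening: 0.0167
```

```bash
python3 tau.py 1
```

```text
t 11.25 tcp [ 57.95 -12.89   7.61] jaw -47.86 F [-1.5  1.8  0.9] T [ 0.23  0.35 -0.08] op 1.64
r 7.63 phi 42.6
tau [[0.17, 0.21], [0.1, 0.18]] mean [0.139 0.194]
```

>>> play_rows([
  {"x": 0.26,"y": -0.3,"z": 0,"turn": -3,"jaw": 1},
  {"x": 0,"y": 0,"z": 0,"turn": 0,"jaw": 1},
])

```text
t: 11.42
tool_pos: [0.5822, -0.132, 0.0762]
tool_rot: [-0.649, 1.828, -1.827]
contact_force: [-1.7, 1.0, -0.4]
opening: 0.0171
```

```bash
python3 tau.py 1
```

```text
t 11.47 tcp [ 58.21 -13.2    7.62] jaw -50.85 F [-0.7  2.3  0.2] T [ 0.25  0.37 -0.02] op 1.65
r 7.63 phi 39.6
tau [[0.1, 0.14], [0.15, 0.17]] mean [0.123 0.151]
```

>>> play_rows([
  {"x": 0.24,"y": -0.32,"z": 0,"turn": -3,"jaw": 1},
  {"x": 0,"y": 0,"z": 0,"turn": 0,"jaw": 1},
])

```text
t: 11.63
tool_pos: [0.5846, -0.1352, 0.0762]
tool_rot: [-0.606, 1.862, -1.86]
contact_force: [-1.3, 3.1, -0.5]
opening: 0.0167
```

```bash
python3 tau.py 1
```

```text
t 11.68 tcp [ 58.45 -13.51   7.62] jaw -53.85 F [-2.2  1.9  0.6] T [ 0.43  0.42 -0.05] op 1.66
r 7.63 phi 36.6
tau [[0.15, 0.25], [0.16, 0.22]] mean [0.155 0.234]
```

>>> play_rows([
  {"x": 0.23,"y": -0.33,"z": 0,"turn": -3,"jaw": 1},
  {"x": 0,"y": 0,"z": 0,"turn": 0,"jaw": 1},
])

```text
t: 11.85
tool_pos: [0.5869, -0.1385, 0.0762]
tool_rot: [-0.563, 1.895, -1.893]
contact_force: [-2.8, 3.2, 0.6]
opening: 0.0169
```

```bash
python3 tau.py 1
```

```text
t 11.9 tcp [ 58.68 -13.84   7.62] jaw -56.84 F [-1.7  3.3  0.7] T [ 0.44  0.47 -0.11] op 1.67
r 7.63 phi 33.6
tau [[0.23, 0.32], [0.17, 0.28]] mean [0.201 0.301]
```

>>> play_rows([
  {"x": 0.11,"y": -0.17,"z": 0,"turn": -1.5,"jaw": 1},
  {"x": 0,"y": 0,"z": 0,"turn": 0,"jaw": 1},
])

```text
t: 12.07
tool_pos: [0.588, -0.1402, 0.0762]
tool_rot: [-0.54, 1.911, -1.91]
contact_force: [-2.6, 4.1, -0.3]
opening: 0.0166
```

```bash
python3 tau.py 1
```

```text
t 12.12 tcp [ 58.79 -14.02   7.61] jaw -58.45 F [-2.9  3.8  0.9] T [ 0.51  0.56 -0.09] op 1.63
r 7.62 phi 32.0
tau [[0.24, 0.37], [0.27, 0.36]] mean [0.253 0.366]
```

>>> play_rows([
  {"x": 0.1,"y": -0.17,"z": 0,"turn": -1.5,"jaw": 1},
  {"x": 0,"y": 0,"z": 0,"turn": 0,"jaw": 1},
])

```text
t: 12.28
tool_pos: [0.5891, -0.1421, 0.0762]
tool_rot: [-0.516, 1.928, -1.927]
contact_force: [-3.0, 4.1, 1.2]
opening: 0.0166
```

```bash
python3 tau.py 1
```

```text
t 12.33 tcp [ 58.9  -14.2    7.61] jaw -59.99 F [-1.9  4.4  0.3] T [ 0.5   0.53 -0.11] op 1.69
r 7.62 phi 30.4
tau [[0.2, 0.38], [0.25, 0.36]] mean [0.225 0.373]
```

>>> play_rows([
  {"x": 0.1,"y": -0.17,"z": 0,"turn": -1.5,"jaw": 1},
  {"x": 0.1,"y": -0.18,"z": 0,"turn": -1.5,"jaw": 1},
  {"x": 0,"y": 0,"z": 0,"turn": 0,"jaw": 1},
])

```text
t: 12.58
tool_pos: [0.591, -0.1456, 0.0761]
tool_rot: [-0.47, 1.961, -1.959]
contact_force: [-2.7, 4.7, 0.7]
opening: 0.0164
```

```bash
python3 tau.py 1
```

```text
t 12.63 tcp [ 59.09 -14.56   7.61] jaw -63.02 F [-3.6  4.5  0.2] T [ 0.66  0.64 -0.18] op 1.67
r 7.62 phi 27.4
tau [[0.24, 0.41], [0.25, 0.43]] mean [0.246 0.421]
```

>>> play_rows([
  {"x": 0.09,"y": -0.18,"z": 0,"turn": -1.5,"jaw": 1},
  {"x": 0.08,"y": -0.18,"z": 0,"turn": -1.5,"jaw": 1},
  {"x": 0,"y": 0,"z": 0,"turn": 0,"jaw": 1},
])

```text
t: 12.88
tool_pos: [0.5927, -0.1492, 0.0761]
tool_rot: [-0.423, 1.992, -1.99]
contact_force: [-3.3, 4.0, 0.5]
opening: 0.0165
```

```bash
python3 tau.py 1
```

```text
t 12.93 tcp [ 59.26 -14.92   7.61] jaw -66.02 F [-3.2  3.6  0.8] T [ 0.64  0.64 -0.15] op 1.67
r 7.61 phi 24.4
tau [[0.18, 0.38], [0.2, 0.35]] mean [0.191 0.367]
```

>>> play_rows([
  {"x": 0.08,"y": -0.18,"z": 0,"turn": -1.5,"jaw": 1},
  {"x": 0.08,"y": -0.18,"z": 0,"turn": -1.5,"jaw": 1},
  {"x": 0,"y": 0,"z": 0,"turn": 0,"jaw": 1},
])

```text
t: 13.18
tool_pos: [0.5942, -0.1529, 0.076]
tool_rot: [-0.375, 2.023, -2.021]
contact_force: [-2.7, 4.8, 0.9]
opening: 0.0167
```

```bash
python3 tau.py 1
```

```text
t 13.23 tcp [ 59.42 -15.28   7.61] jaw -69.01 F [-3.7  4.7 -0.2] T [ 0.63  0.71 -0.18] op 1.67
r 7.61 phi 21.4
tau [[0.26, 0.42], [0.26, 0.44]] mean [0.262 0.428]
```

>>> play_rows([
  {"x": 0.07,"y": -0.19,"z": 0,"turn": -1.5,"jaw": 1},
  {"x": 0.06,"y": -0.19,"z": 0,"turn": -1.5,"jaw": 1},
  {"x": 0,"y": 0,"z": 0,"turn": 0,"jaw": 1},
])

```text
t: 13.48
tool_pos: [0.5955, -0.1566, 0.076]
tool_rot: [-0.325, 2.054, -2.052]
contact_force: [-3.5, 5.2, 0.9]
opening: 0.0165
```

```bash
python3 tau.py 1
```

```text
t 13.53 tcp [ 59.55 -15.65   7.61] jaw -72.01 F [-3.7  4.4  0.4] T [ 0.63  0.72 -0.17] op 1.63
r 7.61 phi 18.5
tau [[0.25, 0.46], [0.23, 0.4]] mean [0.24  0.432]
```

>>> play_rows([
  {"x": 0.06,"y": -0.19,"z": 0,"turn": -1.5,"jaw": 1},
  {"x": 0.05,"y": -0.19,"z": 0,"turn": -1.5,"jaw": 1},
  {"x": 0,"y": 0,"z": 0,"turn": 0,"jaw": 1},
])

```text
t: 13.78
tool_pos: [0.5966, -0.1604, 0.0761]
tool_rot: [-0.274, 2.084, -2.082]
contact_force: [-3.8, 4.8, 0.9]
opening: 0.0165
```

```bash
python3 tau.py 1
```

```text
t 13.83 tcp [ 59.66 -16.03   7.61] jaw -75.01 F [-3.6  4.5  1.1] T [ 0.68  0.71 -0.2 ] op 1.68
r 7.6 phi 15.5
tau [[0.24, 0.43], [0.2, 0.4]] mean [0.223 0.415]
```

>>> play_rows([
  {"x": 0.05,"y": -0.19,"z": 0,"turn": -1.5,"jaw": 1},
  {"x": 0,"y": 0,"z": 0,"turn": 0,"jaw": 1},
])

```text
t: 14.0
tool_pos: [0.597, -0.1623, 0.0761]
tool_rot: [-0.248, 2.098, -2.096]
contact_force: [-3.4, 4.3, 0.3]
opening: 0.0168
```

```bash
python3 tau.py 1
```

```text
t 14.05 tcp [ 59.7  -16.22   7.61] jaw -76.51 F [-2.4  4.4  0.8] T [ 0.62  0.66 -0.18] op 1.65
r 7.6 phi 14.0
tau [[0.23, 0.38], [0.19, 0.37]] mean [0.207 0.374]
```

>>> play_rows([
  {"x": 0.05,"y": -0.19,"z": 0,"turn": -1.5,"jaw": 1},
  {"x": 0,"y": 0,"z": 0,"turn": 0,"jaw": 1},
])

```text
t: 14.22
tool_pos: [0.5975, -0.1642, 0.076]
tool_rot: [-0.222, 2.113, -2.111]
contact_force: [-3.9, 4.4, 1.1]
opening: 0.0164
```

```bash
python3 tau.py 1
```

```text
t 14.27 tcp [ 59.75 -16.41   7.6 ] jaw -78.0 F [-3.7  4.3  0.3] T [ 0.68  0.77 -0.13] op 1.67
r 7.6 phi 12.5
tau [[0.17, 0.39], [0.25, 0.38]] mean [0.208 0.385]
```

>>> play_rows([
  {"x": 0.04,"y": -0.19,"z": 0,"turn": -1.5,"jaw": 1},
  {"x": 0,"y": 0,"z": 0,"turn": 0,"jaw": 1},
])

```text
t: 14.43
tool_pos: [0.5979, -0.1661, 0.076]
tool_rot: [-0.196, 2.127, -2.125]
contact_force: [-3.6, 4.9, 0.1]
opening: 0.0164
```

```bash
python3 tau.py 1
```

```text
t 14.48 tcp [ 59.78 -16.61   7.6 ] jaw -79.5 F [-4.   4.   1.4] T [ 0.65  0.71 -0.19] op 1.66
r 7.59 phi 11.0
tau [[0.23, 0.42], [0.17, 0.36]] mean [0.198 0.388]
```

>>> play_rows([
  {"x": 0.03,"y": -0.2,"z": 0,"turn": -1.5,"jaw": 1},
  {"x": 0,"y": 0,"z": 0,"turn": 0,"jaw": 1},
])

```text
t: 14.65
tool_pos: [0.5981, -0.1679, 0.076]
tool_rot: [-0.169, 2.142, -2.139]
contact_force: [-3.7, 4.9, -0.1]
opening: 0.0164
```

```bash
python3 tau.py 1
```

```text
t 14.7 tcp [ 59.82 -16.79   7.6 ] jaw -81.0 F [-3.1  4.7  0.4] T [ 0.75  0.69 -0.1 ] op 1.66
r 7.59 phi 9.6
tau [[0.28, 0.41], [0.29, 0.39]] mean [0.285 0.402]
```

>>> play_rows([
  {"x": 0.03,"y": -0.2,"z": 0,"turn": -1.5,"jaw": 1},
  {"x": 0,"y": 0,"z": 0,"turn": 0,"jaw": 1},
])

```text
t: 14.87
tool_pos: [0.5984, -0.1696, 0.076]
tool_rot: [-0.143, 2.156, -2.152]
contact_force: [-3.9, 5.9, 1.0]
opening: 0.0163
```

```bash
python3 tau.py 1; python3 snap.py pics/o1.png
```

```text
t 14.92 tcp [ 59.84 -16.95   7.6 ] jaw -82.46 F [-3.8  6.   1. ] T [0.94 0.8  0.08] op 1.65
r 7.6 phi 8.4
tau [[0.59, 0.49], [0.57, 0.49]] mean [0.58  0.491]
t 14.92 tcp [ 59.84 -16.95   7.6 ] jaw -82.46 F [-3.8  6.   1. ] T [0.94 0.8  0.08] op 1.65
t 15.02 tcp [ 59.84 -16.95   7.6 ] jaw -82.44 F [-3.6  6.   0.7] T [0.9  0.77 0.04] op 1.67
```

View pics/o1.png

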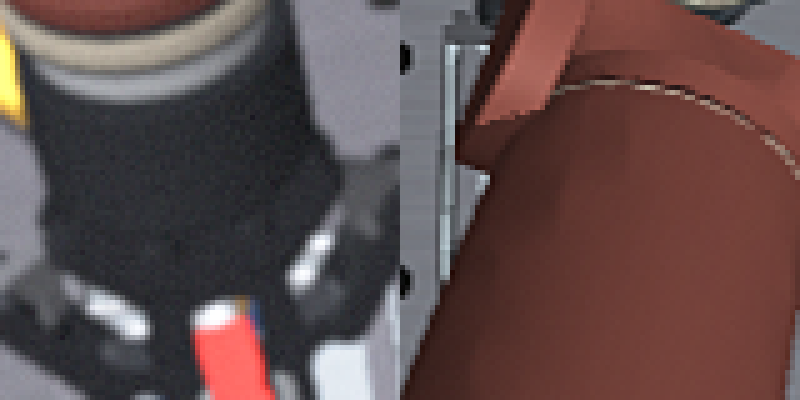

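The torque climbed 0.21, 0.29, then 0.58 N m over the last steps: the eye is firm on its stop and has been held there for about 0.25 s. Unloading and swinging back to centre the bar in the hole.

>>> play_rows([
  {"x": -0.06,"y": 0.39,"z": 0,"turn": 3,"jaw": 1},
  {"x": -0.08,"y": 0.39,"z": 0,"turn": 3,"jaw": 1},
  {"x": -0.1,"y": 0.38,"z": 0,"turn": 3,"jaw": 1},
  {"x": -0.12,"y": 0.38,"z": 0,"turn": 3,"jaw": 1},
  {"x": -0.14,"y": 0.37,"z": 0,"turn": 3,"jaw": 1},
  {"x": 0,"y": 0,"z": 0,"turn": 0,"jaw": 1},
])

```text
t: 15.52
tool_pos: [0.5945, -0.1516, 0.0765]
tool_rot: [-0.399, 2.002, -2.006]
contact_force: [-1.0, 0.1, -2.1]
opening: 0.0166
```

```bash
python3 tau.py 1
```

```text
t 15.57 tcp [ 59.46 -15.18   7.66] jaw -67.51 F [ 0.1 -0.6 -1.7] T [ 0.05 -0.   -0.  ] op 1.68
r 7.69 phi 22.0
tau [[0.08, 0.04], [-0.04, -0.04]] mean [ 0.017 -0.001]
```

>>> play_rows([
  {"x": -0.16,"y": 0.36,"z": 0,"turn": 3,"jaw": 1},
  {"x": -0.12,"y": 0.24,"z": 0,"turn": 2,"jaw": 1},
  {"x": 0,"y": 0,"z": 0,"turn": 0,"jaw": 1},
])

```text
t: 15.82
tool_pos: [0.5916, -0.1457, 0.0765]
tool_rot: [-0.477, 1.952, -1.955]
contact_force: [-0.1, 0.1, -1.7]
opening: 0.0166
```

```bash
python3 tau.py 1
```

```text
t 15.87 tcp [ 59.16 -14.58   7.65] jaw -62.57 F [ 0.2 -0.1 -1.1] T [-0.02 -0.01 -0.05] op 1.62
r 7.67 phi 27.0
tau [[0.05, 0.01], [-0.06, -0.01]] mean [-0.003 -0.   ]
```

>>> play_rows([
  {"x": 0.71,"y": 0.37,"z": 0,"turn": 0,"jaw": 1},
  {"x": 0.89,"y": 0.46,"z": 0,"turn": 0,"jaw": 1},
  {"x": 0.89,"y": 0.46,"z": 0,"turn": 0,"jaw": 1},
  {"x": 0,"y": 0,"z": 0,"turn": 0,"jaw": 1},
])

```text
t: 16.2
tool_pos: [0.6182, -0.1315, 0.0768]
tool_rot: [-0.477, 1.951, -1.953]
contact_force: [0.2, 0.6, -1.5]
opening: 0.0163
```

```bash
python3 tau.py 1
```

```text
t 16.25 tcp [ 61.73 -13.17   7.65] jaw -62.42 F [-0.9  0.5 -1. ] T [ 0.04  0.02 -0.05] op 1.67
r 10.6 phi 27.5
tau [[0.06, 0.05], [0.04, 0.09]] mean [0.046 0.07 ]
```

>>> play_rows([
  {"x": 0.89,"y": 0.46,"z": 0,"turn": 0,"jaw": 1},
  {"x": 0.89,"y": 0.46,"z": 0,"turn": 0,"jaw": 1},
  {"x": 0.89,"y": 0.46,"z": 0,"turn": 0,"jaw": 1},
  {"x": 1.33,"y": 0.69,"z": 0,"turn": 0,"jaw": 1},
  {"x": 1.33,"y": 0.69,"z": 0,"turn": 0,"jaw": 1},
  {"x": 0,"y": 0,"z": 0,"turn": 0,"jaw": 1},
])

```text
t: 16.75
tool_pos: [0.6719, -0.1032, 0.0767]
tool_rot: [-0.477, 1.951, -1.952]
contact_force: [-0.3, 0.2, -1.5]
opening: 0.0162
```

```bash
python3 tau.py 1; python3 - <<'E'
from h import *
import pickle
D={}
for n in("scene","top","wrist"):
    D[n]=eyes.get_image(n);cv2.imwrite(f"pics/p_{n}.png",D[n]["img"][:,:,::-1])
pickle.dump(D,open("p.pkl","wb"))
E
```

```text
t 16.8 tcp [ 67.07 -10.38   7.64] jaw -62.39 F [-1.4  0.2 -1.3] T [0.   0.   0.07] op 1.65
r 16.62 phi 27.5
tau [[0.06, 0.05], [0.21, 0.14]] mean [0.137 0.098]
```

View pics/p_scene.png

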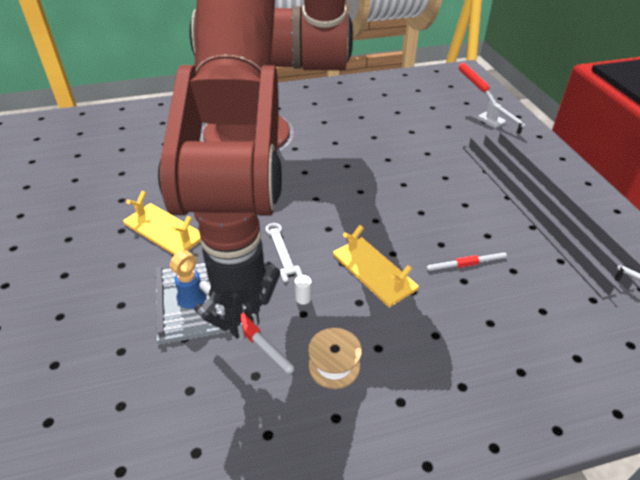

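View pics/p_wrist.png

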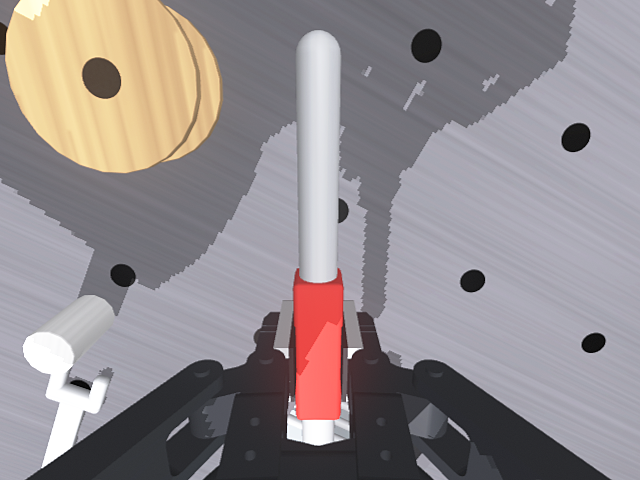

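>>> play_rows([
  {"x": 0,"y": 0,"z": 1.7,"turn": 0,"jaw": 1},
  {"x": 0,"y": 0,"z": 1.7,"turn": 0,"jaw": 1},
  {"x": -1.7,"y": 3.1,"z": 0,"turn": -1,"jaw": 1},
  {"x": -1.7,"y": 3.1,"z": 0,"turn": -1,"jaw": 1},
  {"x": -1.7,"y": 3.1,"z": 0,"turn": -1,"jaw": 1},
  {"x": -1.7,"y": 3.1,"z": 0,"turn": -1,"jaw": 1},
  {"x": -1.7,"y": 3.1,"z": 0,"turn": -1,"jaw": 1},
  {"x": -1.7,"y": 3.1,"z": 0,"turn": -1,"jaw": 1},
])

```text
t: 17.62
tool_pos: [0.5658, 0.0822, 0.1103]
tool_rot: [-0.381, 2.017, -2.017]
contact_force: [0.8, -0.1, -1.8]
opening: 0.0168
```

>>> play_rows([
  {"x": -1.7,"y": 3.1,"z": 0,"turn": 0,"jaw": 1},
  {"x": -2.0,"y": 3.5,"z": 0,"turn": 0,"jaw": 1},
  {"x": 0,"y": 0,"z": 0,"turn": 0,"jaw": 1},
  {"x": 0,"y": 0,"z": 0,"turn": 0,"jaw": 1},
  {"x": 0,"y": 0,"z": 0,"turn": 0,"jaw": 1},
])

```text
t: 18.03
tool_pos: [0.5303, 0.1469, 0.1105]
tool_rot: [-0.383, 2.015, -2.016]
contact_force: [0.4, -0.5, -1.5]
opening: 0.0167
```

```bash
python3 - <<'E'
from h import *
import pickle
st()
D={}
for n in("scene","wrist","top"):
    D[n]=eyes.get_image(n);cv2.imwrite(f"pics/q_{n}.png",D[n]["img"][:,:,::-1])
st()
pickle.dump(D,open("q.pkl","wb"))
cv2.imwrite("pics/q_e.png",cv2.resize(np.hstack([D["scene"]["img"][225:305,145:225,::-1],D["top"]["img"][185:265,395:475,::-1]]),(800,400),interpolation=3))
E
```

```text
t 18.03 tcp [53.03 14.69 11.05] jaw -68.47 F [ 0.4 -0.5 -1.5] T [-0.   -0.04  0.01] op 1.67
t 18.18 tcp [53.1  14.62 11.04] jaw -68.59 F [ 0.4  0.1 -1.3] T [ 0.01 -0.02 -0.01] op 1.65
```

View pics/q_wrist.png

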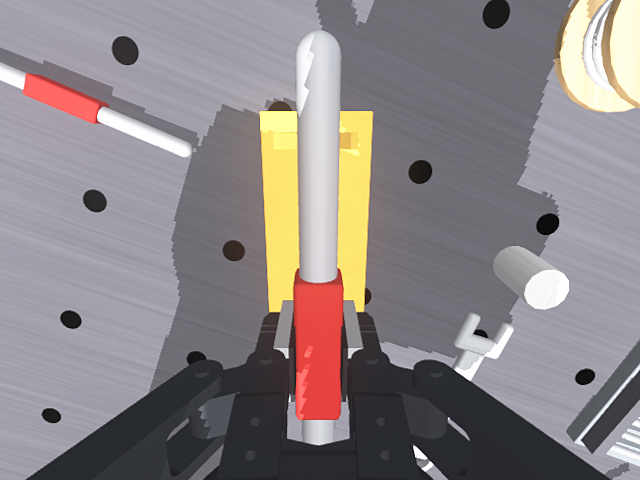

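View pics/q_e.png

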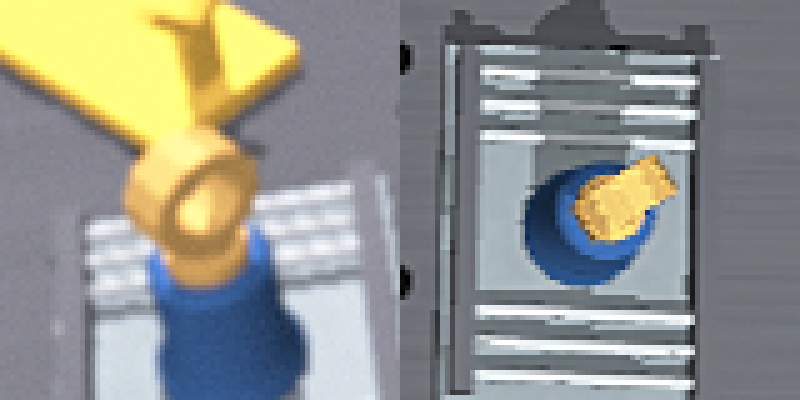

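```bash
python3 - <<'E'
from h import *
import pickle
from scipy.optimize import least_squares
D=pickle.load(open("q.pkl","rb"));q=D["wrist"]
gi=cv2.imread("pics/g_w.png")
def ft(a): return cv2.cvtColor(a,cv2.COLOR_BGR2GRAY)
A=ft(np.ascontiguousarray(q["img"][:,:,::-1]));B=ft(gi)
mask=np.zeros_like(A);mask[:300]=255;mask[20:,285:350]=0
mask[:,560:]=0
p=cv2.goodFeaturesToTrack(A,150,.03,8,mask=mask)
n,stt,err=cv2.calcOpticalFlowPyrLK(A,B,p,None,winSize=(25,25),maxLevel=3)
ok=(stt[:,0]==1)&(err[:,0]<12)
p=p[ok,0];n=n[ok,0];print(len(p),np.median(n-p,0))
# keep points on table (not rest): assume z=0 except yellow
hs=cv2.cvtColor(q["img"],cv2.COLOR_RGB2HSV)
z=np.array([.01 if (hs[int(b),int(a),1]>120) else 0. for a,b in p])
W=np.array([atz(q,a,zz) for a,zz in zip(p,z)])
T=np.array(q["cam_to_world"])
def f(v):
    d=dict(q);T2=T.copy();T2[:3,:3]=R.from_euler("z",v[3]).as_matrix()@T[:3,:3];T2[:3,3]+=v[:3];d["cam_to_world"]=T2
    return (np.array([proj(d,X) for X in W])-n).ravel()
r=least_squares(f,np.zeros(4),loss="soft_l1",f_scale=.7);res=np.abs(r.fun)
print("g minus q (mm,deg):",(r.x[:3]*1000).round(2),np.degrees(r.x[3]).round(2),"median res px",np.median(np.abs(f(r.x))).round(2))
E
```

```text
97 [2.6852264 5.9948273]
g minus q (mm,deg): [4.09 2.41 5.23] -0.01 median res px 0.23
```

>>> play_rows([
  {"x": 0.4,"y": 0.24,"z": -2,"turn": 0,"jaw": 1},
  {"x": 0,"y": 0,"z": -2,"turn": 0,"jaw": 1},
  {"x": 0,"y": 0,"z": -1.5,"turn": 0,"jaw": 1},
  {"x": 0,"y": 0,"z": -0.7,"turn": 0,"jaw": 1},
  {"x": 0,"y": 0,"z": -0.7,"turn": 0,"jaw": 1},
  {"x": 0,"y": 0,"z": 0,"turn": 0,"jaw": 1},
  {"x": 0,"y": 0,"z": 0,"turn": 0,"jaw": 1},
])

```text
t: 18.77
tool_pos: [0.5348, 0.1495, 0.0416]
tool_rot: [-0.382, 2.016, -2.016]
contact_force: [0.4, -0.2, -1.1]
opening: 0.0166
```

```bash
cat > cmp.py <<'E'
from h import *
import sys
from scipy.optimize import least_squares
st();q=eyes.get_image("wrist");cv2.imwrite(sys.argv[2],q["img"][:,:,::-1])
B=cv2.imread(sys.argv[1],0);A=cv2.cvtColor(q["img"],cv2.COLOR_RGB2GRAY)
mask=np.zeros_like(A);mask[:300]=255;mask[20:,285:350]=0;mask[:,540:]=0
p=cv2.goodFeaturesToTrack(A,150,.03,8,mask=mask)
n,s,e=cv2.calcOpticalFlowPyrLK(A,B,p,None,winSize=(31,31),maxLevel=4)
ok=(s[:,0]==1)&(e[:,0]<12);p=p[ok,0];n=n[ok,0]
hs=cv2.cvtColor(q["img"],cv2.COLOR_RGB2HSV)
W=np.array([atz(q,a,.01 if hs[int(a[1]),int(a[0]),1]>120 else 0) for a in p]);T=np.array(q["cam_to_world"])
def f(v):
    d=dict(q);T2=T.copy();T2[:3,:3]=R.from_euler("z",v[3]).as_matrix()@T[:3,:3];T2[:3,3]+=v[:3];d["cam_to_world"]=T2
    return (np.array([proj(d,X) for X in W])-n).ravel()
r=least_squares(f,np.zeros(4),loss="soft_l1",f_scale=.7)
print(len(p),"ref minus now (mm,deg):",(r.x[:3]*1000).round(2),np.degrees(r.x[3]).round(2),"med px",np.median(np.abs(f(r.x))).round(2))
st()
E
python3 cmp.py pics/f_w.png pics/r_w.png
```

```text
t 18.77 tcp [53.48 14.95  4.16] jaw -68.51 F [ 0.4 -0.2 -1.1] T [ 0.03  0.01 -0.03] op 1.66
53 ref minus now (mm,deg): [-1.31 -0.75 -7.16] -0.12 med px 0.46
t 18.82 tcp [53.52 14.97  4.22] jaw -68.5 F [-0.3 -0.1 -2.2] T [ 0.01 -0.01 -0.04] op 1.69
```

View pics/r_w.png

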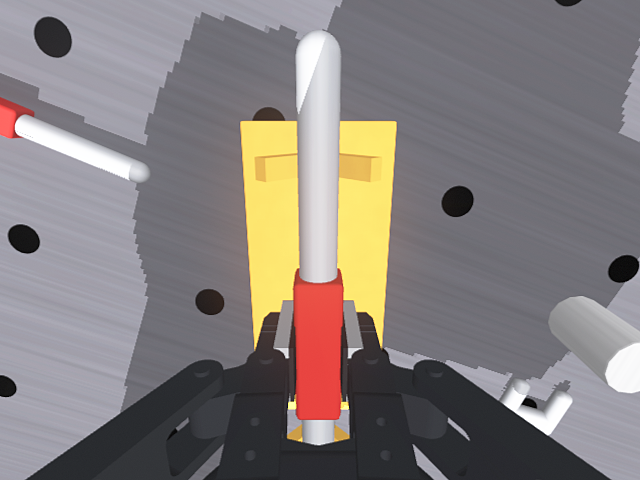

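>>> play_rows([
  {"x": 0,"y": 0,"z": -0.4,"turn": 0,"jaw": 1},
  {"x": 0,"y": 0,"z": -0.3,"turn": 0,"jaw": 1},
  {"x": 0,"y": 0,"z": 0,"turn": 0,"jaw": 1},
])

```text
t: 19.07
tool_pos: [0.5346, 0.1498, 0.0344]
tool_rot: [-0.382, 2.015, -2.016]
contact_force: [1.5, -0.8, -2.1]
opening: 0.0166
```

```bash
python3 cmp.py pics/f_w.png pics/r2_w.png
```

```text
t 19.07 tcp [53.46 14.98  3.44] jaw -68.48 F [ 1.5 -0.8 -2.1] T [-0.03 -0.08 -0.06] op 1.66
75 ref minus now (mm,deg): [-0.96 -1.15  0.04] -0.13 med px 0.33
t 19.12 tcp [53.46 14.98  3.45] jaw -68.47 F [ 0.  -0.3 -2. ] T [-0.03 -0.02 -0.05] op 1.64
```

>>> play_rows([
  {"x": -0.05,"y": -0.1,"z": -0.05,"turn": 0,"jaw": 1},
  {"x": 0,"y": 0,"z": 0,"turn": 0,"jaw": 2.2},
  {"x": 0,"y": 0,"z": 0,"turn": 0,"jaw": 3},
  {"x": 0,"y": 0,"z": 0,"turn": 0,"jaw": 4},
  {"x": 0,"y": 0,"z": 0,"turn": 0,"jaw": 5},
  {"x": 0,"y": 0,"z": 0,"turn": 0,"jaw": 5.5},
  {"x": 0,"y": 0,"z": 0,"turn": 0,"jaw": 5.5},
])

```text
t: 19.7
tool_pos: [0.5339, 0.1488, 0.0339]
tool_rot: [-0.383, 2.016, -2.016]
contact_force: [0.2, 0.8, 0.5]
opening: 0.0552
```

```bash
python3 - <<'E'
from h import *
st();d=eyes.get_image("wrist");cv2.imwrite("pics/s_w.png",d["img"][:,:,::-1])
E
```

```text
t 19.7 tcp [53.39 14.88  3.39] jaw -68.48 F [0.2 0.8 0.5] T [-0.03 -0.01  0.04] op 5.52
```

View pics/s_w.png

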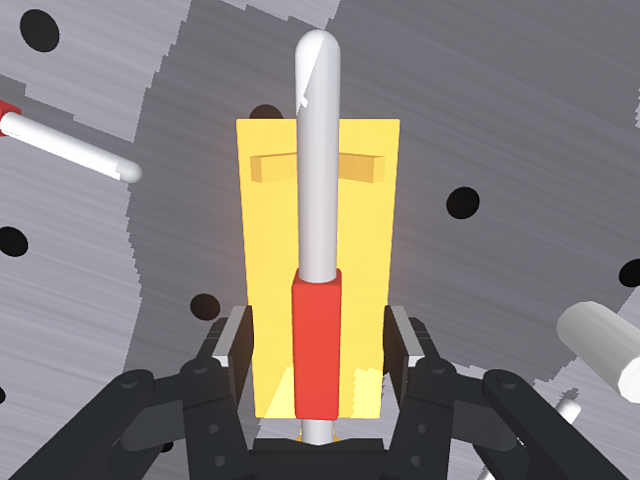

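The bar lies in the notches and the fingers are clear of it on both sides. Rising straight up.

>>> play_rows([
  {"x": 0,"y": 0,"z": 1,"turn": 0,"jaw": 5.5},
  {"x": 0,"y": 0,"z": 2,"turn": 0,"jaw": 5.5},
  {"x": 0,"y": 0,"z": 3.5,"turn": 0,"jaw": 5.5},
  {"x": 0,"y": 0,"z": 4,"turn": 0,"jaw": 6},
  {"x": 0,"y": 0,"z": 4,"turn": 0,"jaw": 7},
  {"x": 0,"y": 0,"z": 4,"turn": 0,"jaw": 8},
  {"x": 0,"y": 0,"z": 4,"turn": 0,"jaw": 8},
  {"x": 0,"y": 0,"z": 0,"turn": 0,"jaw": 8},
])

```text
t: 20.42
tool_pos: [0.5379, 0.1495, 0.2709]
tool_rot: [-0.364, 2.008, -2.01]
contact_force: [1.4, -0.1, 1.1]
opening: 0.0799
```

>>> play_rows([
  {"x": 0,"y": 0,"z": 0,"turn": 0,"jaw": 8},
  {"x": 0,"y": 0,"z": 0,"turn": 0,"jaw": 8},
])

```text
t: 20.58
tool_pos: [0.5336, 0.1488, 0.2591]
tool_rot: [-0.383, 2.016, -2.016]
contact_force: [-0.0, -0.1, -0.5]
opening: 0.0801
```

```bash
python3 - <<'E'
from h import *
import pickle
st()
D={}
for n in("wrist","scene","top"):
    D[n]=eyes.get_image(n);cv2.imwrite(f"pics/t_{n}.png",D[n]["img"][:,:,::-1])
pickle.dump(D,open("t.pkl","wb"))
w=D["wrist"];s=D["scene"]
for c in("wrist","scene"):
    for q in("bar_end_a","bar_mid","pin","spool","wrench"):
        for r in pinpoint(c,q)[:3]: print(c,q,np.round(r["point"],1),round(r["score"],2),atz(D[c],r["point"],.05 if "bar" in q else 0).round(4))
E
```

```text
t 20.58 tcp [53.36 14.88 25.91] jaw -68.48 F [-0.  -0.1 -0.5] T [0.01 0.01 0.04] op 8.01
wrist bar_end_a [81.5 75.3] 0.94 [0.567 0.381 0.05 ]
wrist bar_end_a [317.  309.3] 0.91 [0.4295 0.1087 0.05  ]
wrist bar_end_a [241. 140.] 0.89 [0.5658 0.2365 0.05  ]
wrist bar_mid [318.2 206.2] 0.89 [0.5342 0.1485 0.05  ]
wrist bar_mid [160.4 109.5] 0.88 [0.5646 0.311  0.05  ]
wrist pin [449.  215.6] 0.88 [0.5664 0.005  0.    ]
wrist spool [506.8  74.9] 0.61 [0.7144 0.0195 0.    ]
wrist wrench [406.1 308.8] 0.88 [ 0.4438 -0.0017  0.    ]
scene bar_end_a [336.7 219. ] 0.94 [0.4295 0.1073 0.05  ]
scene bar_end_a [415.  288.3] 0.74 [0.6333 0.1841 0.05  ]
scene bar_end_a [422.2 267.9] 0.69 [0.5922 0.2143 0.05  ]
scene bar_mid [373.5 251.2] 0.95 [0.5312 0.1462 0.05  ]
scene bar_mid [283.2 254. ] 0.71 [ 0.4971 -0.0112  0.05  ]
scene bar_mid [465.5 261.8] 0.55 [0.5978 0.2937 0.05  ]
scene pin [301.5 296.6] 0.67 [0.5599 0.006  0.    ]
scene spool [335.3 365.3] 0.76 [0.7124 0.024  0.    ]
scene spool [184.4 265.1] 0.64 [ 0.4283 -0.1871  0.    ]
scene wrench [283.1 255.3] 0.71 [ 0.4497 -0.0037  0.    ]
```

View pics/t_wrist.png

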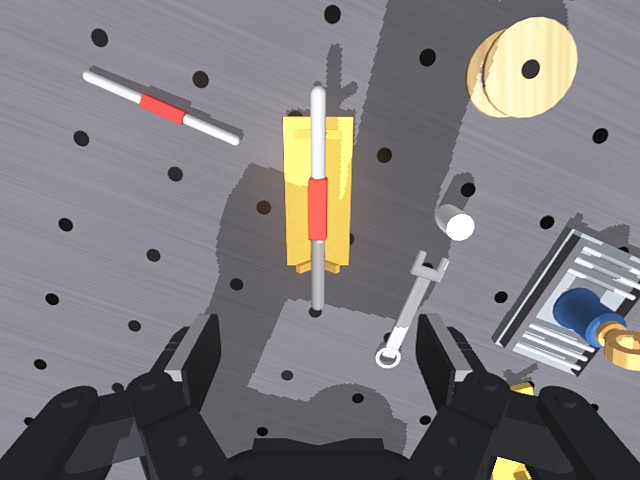

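View pics/t_scene.png

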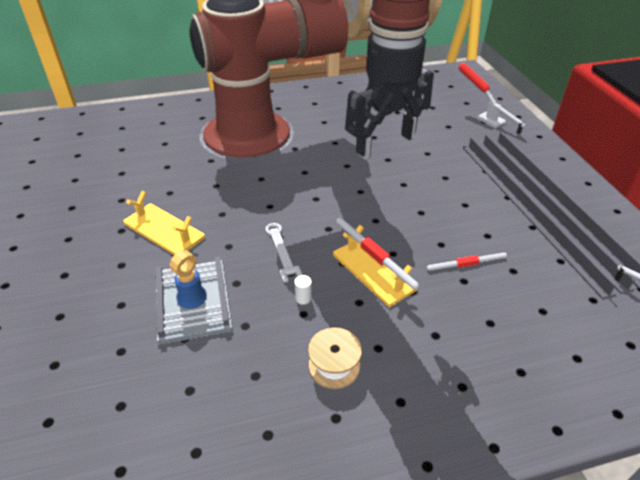

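```bash
python3 -c "
from station import finish_job
print(finish_job())"
```

```text
the job is handed in; nothing more can be done
None
```

The eye is tightened against its stop and the bar is back in both notches of its rest. The job is handed in at about 20.7 s of the 69 s allowed; no verdict was reported.

- **Turning the eye:** I took the larger bar off the left-hand rest, slid it about 37 mm past the eye's centre and turned clockwise. The torque stayed around the usual 0.2–0.25 N m, then climbed to 0.29 and 0.58 N m over the last steps. I held it there for roughly a quarter second, went no further, swung back and drew the bar out without load.
- **Last checks:** The bar lies parallel in the notches, with its pixel positions the same as at the start to within a few. The gripper is open, about 20 cm above it, and touches nothing. The pin, spool and wrench read within about 1 cm of the start, which is the network's own scatter.
- **Disagreements:**
  - Wrist-camera heights measured over a short baseline disagreed with the wide-baseline ones (38 mm against 51 mm for the bar), so I used the wide baseline.
  - The tool position reading wandered by 2–5 mm while settling, so I set the bar down by matching pictures.
  - I could not read the eye's angle directly. That it is home rests on the torque rise and on the roughly 1.0 rad turned, judged from how far the bar swung; the last pictures fit this.

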